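Load the glaze-tile scanner

ROBOT

A 6-joint arm with a two-finger parallel gripper is mounted at the origin on the work surface. World frame = base frame: x ahead of the robot, y to its left, z up, the work surface at z = 0. Lengths are in m, angles in rad, forces in N, time in s.
With the tool pointing down it reaches from about 0.25 to 0.775 m from the base axis. Payload 4 kg.
Tool frame: the origin (TCP) lies midway between the tips of the shut fingers; the grasp point (between the pads) lies 19 mm behind it; y points along the fingers, x is the direction in which the jaws open and shut, and the axes are right-handed (so a half turn about y gives the same grasp; the last joint's range is limited). The gripper opens to 94 mm and grips with 3 to 60 N. Pads are 16 mm wide; open, the fingers measure 119 mm over their backs; the gripper's body (75 mm by 177 mm) begins 78 mm behind the grasp point.
Start: joints at [-1.434, 0.087, 1.371, -0, 1.684, -0.103], TCP at [0.131, -0.534, 0.206] pointing down, gripper open.
Joint ranges: [-3.1, 3.1], [-0.76, 2.03], [0.27, 2.55], [-1.08, 4.22], [0.17, 2.65], [-2.57, 2.57]. Speed limits (rad/s): [2.79, 2.79, 3.14, 3.14, 3.14, 3.14].

INTERFACE

Orientations are given as [roll, pitch, yaw] about the fixed x, y, z axes, in that order (R = Rz(yaw) Ry(pitch) Rx(roll)).
In Python, from bench import robot gives the robot as it stands.
- The arm moves only by the shell command python3 -m creep 'ROWS'. ROWS is JSON, a list of rows, each a list of 7 numbers: the shift along the tool's x, y, z in mm, then the turn, a rotation vector about the tool's x, y, z in degrees, then the closure in counts, from 0 (fully open) to 255 (shut). A call has 1 to 5 rows; each row is the pose to reach, as a shift and turn from the pose commanded when the call began, along the tool's axes at that moment; what a row does not reach only later rows make up. A row lasts 1/8 s, in which the tool goes at most 62.5 mm and 10.7 degrees, less where a joint would pass 70% of its speed; a pose out of reach is approached as far as the arm can. A call with a gripper value outside its range is refused whole. The fingers move at their own pace and stop on an object; the grip force is fixed at half the most. Time passes only in rows, so rows that repeat a pose let the fingers close. It gives the time, the measured TCP pose, the force and the opening at its end, in the units of the state.
- robot.get_obs(): the state, without advancing time (a new reading comes with each control period).
- robot.snapshot(name): name is "scene" or "top"; returns a dict with "color" (480x640x3 uint8, blue, green, red), "fx", "fy", "cx", "cy" (pixels), "k1" (the pictures are not rectified: a ray, as slopes to the right and down, at radius r is drawn at 1 + k1 r^2 times it, then the intrinsics apply), "world_from_camera" (4x4, takes a point from camera to world coordinates). Camera axes: x right, y down, z forward; pixel columns grow to the right and rows downward; lengths in m; the calibration is good to about 2 mm. A picture is of the moment at which its call begins. There is no depth.
- robot.close_job(): hands the job in, once; it reports no verdict.
Trained networks look in the newest picture that a camera, given by its name, has taken for a name from the list of things; names that differ only in an ending like _2 or _b are one class to them, and where a whole thing is asked for, a point or a joint stands for the part that bears it (a point fixed in the world has none). Each returns a list of dicts, best first, with "p" (0 to 1); they miss things now and then, are a little off and sometimes report something else, mostly with a low value. They report only what shows in the picture. A call takes as long as a camera call. They do not tell look-alikes from the thing itself.
- robot.spot_in(name, camera): "point" ([x, y, z] in m, in world coordinates, good to about 4 mm: the middle of the surface that is visible of it).
- robot.landmark_of(name, camera): "point" ([x, y, z] in m, in world coordinates, good to about 4 mm: a listed point, or the origin of a listed thing).
The state is a dict: "time": time; "joint_positions": joint angles; "qvel": joint speeds; "joint_torque": joint torques, N m; "tool_pos": TCP position; "ee_rot": TCP orientation; "wrist_force": force on the tool from outside, world axes, zero at the start; "wrist_torque": the same for the moment, N m; "width": finger opening in m.
Only numpy, scipy, OpenCV 4.12 (cv2) and the standard library are available. Lean on these libraries where they do the work, as an engineer would, in place of code of your own. Each camera call takes 0.05 s, during which the arm holds its last target.

TASK

Press the orange key on the tile scanner so that its tray springs out, stand the blue-glazed test tile upright in the tray's pocket, then push the tray gently home, past the half-catch it started on, until it clicks again and stays shut. Do not force the scanner, and leave the plain tile, the jar and the bowl where they are.

Things in the scene. Friction and masses are not known exactly. Their poses are not given: they have to be found in the camera images.
- scanner: White bench-top box, 180 mm deep (x), 140 wide (y), 115 high, fixed to the table. Origin: centre of its underside; its -x axis points out of the front, where the tray comes out; z up. It is delicate: pushes of over 25 N anywhere on it, key included, damage it (the tray bears less, see there).
- key_top (a point): Centre of the top face of the orange square release key, 32 x 32 mm, standing 20 mm proud of the scanner's top, 20 mm ahead of the scanner's centre. Pressed straight down; axes as the scanner's.
- release (a joint): How far the key is pressed, m: 0 up, 0.015 at its hard stop. Spring: 1.6 N at first, 7 N at the stop. Latched, rubbing adds up to 4 N; the latch lets go 3 to 6 mm down (press 5 to 8 N), then the key is easier. The latch tooth is part of the key: as the tray is pushed in, the key dips about 5 mm and snaps up at each of the two clicks.
- tray: The sliding tray. Origin level with the table, 100 mm behind (+x) the panel's outer face; its distance ahead of the scanner's origin (along -x): 37 mm on the half-catch (start), 90 mm fully out, 3 to 17 mm when home: the home keeper is set differently each time, only feel tells. Spring 5 N out when shut, 2.5 N open. Riding over a catch (14 mm before its click) takes 6 to 11 N, then it drops. Over 16 N breaks it.
- tray_face (a point): Point to push: middle of the tray's blue upright front panel (124 mm wide, 10 mm thick, 17 to 95 mm above the table), on its outer face, 60 mm above the table; moves with the tray. Axes as the scanner's; push along +x. Only 2 mm past the home click is a rigid stop, where force climbs fast.
- pocket (a point): Centre of the floor of the tray's square pocket, 20 mm above the table; moves with the tray, axes as the scanner's. Pocket 55 x 55 mm with a black rim 6 mm high and 6 mm wide; its centre is 50 mm behind (+x) the outer face of the front panel, and 45 mm in front of the scanner's front when fully out.
- blue_tile_mid (a point): Blue-glazed test tile, about 90 g, an upside-down T: base 50 x 50 x 8 mm, upright wall 46 mm long (its x), 10 mm thick (its y), to 50 mm above the underside. Point: on its centre line, 25 mm above the underside; z up. Pinch it by the wall. It fits the pocket with the wall along the tray's sliding direction or across it, either way round.
- plain_tile_mid (a point): An unglazed terracotta tile of the same shape and size, same point; not to be touched.
- jar: Amber glass jar, 60 mm across, 75 mm high; origin at the centre of its underside. Leave alone.
- bowl: White bowl, 90 mm across, 45 mm high; origin at the centre of its underside. Leave alone.
Not all that is in view belongs to the job. Of the things that look like the part that bears blue_tile_mid, take the one that is farthest to the robot's left at the start. Leave any purple look-alike of the scanner alone.

How it is judged:
On the way, in this order (a step that is already met when the one before it is completed fails the run):
1. the tray has sprung out, empty (x of tray in the frame of scanner below -0.08 m and horizontal distance between blue_tile_mid and pocket above 0.03 m), for 0.2 s.
2. the blue tile stands seated in the pocket of the open tray, let go (horizontal distance between blue_tile_mid and pocket below 0.006 m and z of blue_tile_mid in the frame of pocket between 0.02 and 0.0285 m and angle between blue_tile_mid's own z axis and vertical below 0.08 rad and x of tray in the frame of scanner below -0.07 m and contact force between the fingers and anything else below 0.3 N), for 0.2 s.
At the end, for the whole second after the job is handed in: The tray is latched fully home, past the half-catch (less than 22 mm out, key up within 2 mm, at rest) with nothing holding it, and the blue tile stands upright (within 0.08 rad) on the pocket's floor, its centre within 6 mm of the pocket's centre (horizontal distance between blue_tile_mid and pocket below 0.006 m and z of blue_tile_mid in the frame of pocket between 0.02 and 0.0285 m and angle between blue_tile_mid's own z axis and vertical below 0.08 rad and x of tray in the frame of scanner above -0.022 m and value of joint release below 0.002 m and linear speed of tray below 0.005 m/s); the robot touches nothing.
It fails at once if the robot pushed on the tray with more than 16 N (contact force between any of the fingers, the arm and tray above 16 N).
It fails at once if the robot pushed on the scanner or its key with more than 25 N (contact force between any of the fingers, the arm and scanner above 25 N).
It fails at once if the plain tile, jar or bowl was moved more than 15 mm (distance of any of plain_tile_mid, jar, bowl from where it was at the start of the episode above 0.015 m).
It also fails if it takes over 72 s, if anything falls off the work surface, if the arm or the gripper's body presses on something with over 40 N, if the wrist force passes 120 N, or if a joint passes its speed limit or range.

## Working session

There is one attempt and no reset: what is moved stays moved. The work goes in short steps, Python scripts to look and compute and a shell command to move; the robot and the scene stay as the last step left them, time stands still between calls to the robot, and variables do not carry over. Pictures are saved under pics/ and viewed, and the job is handed in when it is done.

```bash
ls; mkdir -p pics; python3 - <<'E'
from bench import robot
import cv2
for c in ("scene","top"):
    s=robot.snapshot(c); cv2.imwrite(f"pics/{c}0.png",s["color"])
    print(c,s["fx"],s["cx"],s["cy"],s["k1"],s["world_from_camera"].round(3).tolist() if hasattr(s["world_from_camera"],'round') else s["world_from_camera"])
    for n in ("scanner","key_top","tray_face","pocket","blue_tile_mid","plain_tile_mid","jar","bowl","tray"):
        print(n,[( [round(float(v),3) for v in d["point"]],round(float(d["p"]),2)) for d in robot.landmark_of(n,c)])
print(robot.get_obs())
E
```

```text
pics
scene 571.2518884835663 327.07043872768156 236.5248591649745 -0.06422093188059604 [[0.191, 0.614, -0.766, 1.399], [0.982, -0.111, 0.156, -0.189], [0.011, -0.782, -0.624, 0.857], [0.0, 0.0, 0.0, 1.0]]
scanner [([0.679, 0.024, 0.004], 0.85), ([0.242, -0.256, 0.003], 0.7)]
key_top [([0.655, 0.028, 0.137], 0.76), ([0.221, -0.262, 0.132], 0.62)]
tray_face [([0.544, 0.013, 0.062], 0.56)]
pocket []
blue_tile_mid [([0.494, 0.191, 0.023], 0.97), ([0.384, 0.211, 0.022], 0.87), ([0.507, 0.289, 0.025], 0.67)]
plain_tile_mid [([0.473, -0.287, 0.024], 0.95)]
jar [([0.704, -0.323, -0.001], 0.65)]
bowl [([0.677, 0.321, -0.004], 0.69)]
tray []
top 513.7871763627065 327.01066144532365 236.8115953110994 -0.035977481688864804 [[-0.029, -0.991, 0.128, 0.364], [-1.0, 0.029, 0.0, -0.016], [-0.004, -0.128, -0.992, 1.244], [0.0, 0.0, 0.0, 1.0]]
scanner [([0.238, -0.257, 0.003], 0.74), ([0.68, 0.031, 0.002], 0.59)]
key_top [([0.658, 0.028, 0.132], 0.77), ([0.701, -0.324, 0.001], 0.75), ([0.226, -0.265, 0.131], 0.71)]
tray_face [([0.543, 0.01, 0.061], 0.9), ([0.598, 0.017, 0.02], 0.45)]
pocket [([0.597, 0
[... 255 characters left out ...]
 []
{'time': 1.0, 'joint_positions': array([-1.43408338e+00,  8.72010208e-02,  1.37067820e+00, -3.34557699e-06,
        1.68360021e+00, -1.03091242e-01]), 'qvel': array([-1.02163538e-03,  6.17545456e-05,  1.25101632e-03, -1.23797808e-03,
       -6.72035685e-04, -9.82522031e-04]), 'joint_torque': array([ 2.16883185e-03, -3.40045595e+01, -3.02603781e+01,  7.20048300e-02,
        2.37068284e-02, -6.01927042e-08]), 'tool_pos': array([ 0.13063457, -0.53428847,  0.2055164 ]), 'ee_rot': array([-1.57081129e+00, -1.12285677e-04, -1.33099252e+00]), 'wrist_force': array([-0.66267515,  0.1110924 , -0.43829592]), 'wrist_torque': array([-0.04047648, -0.00625486, -0.05976685]), 'width': 0.0939185921012457}
```

View pics/scene0.png

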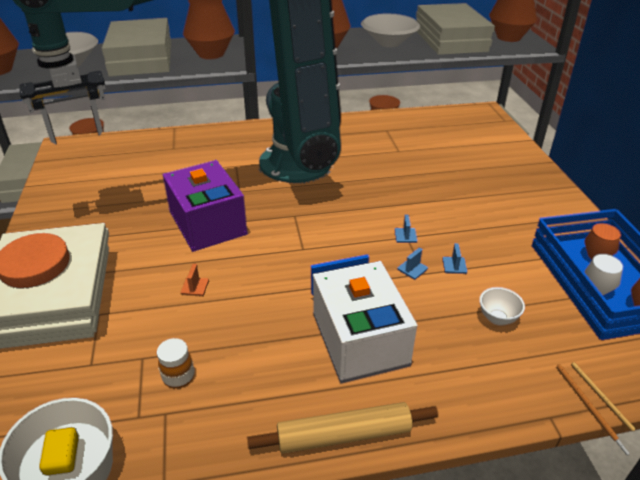

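View pics/top0.png

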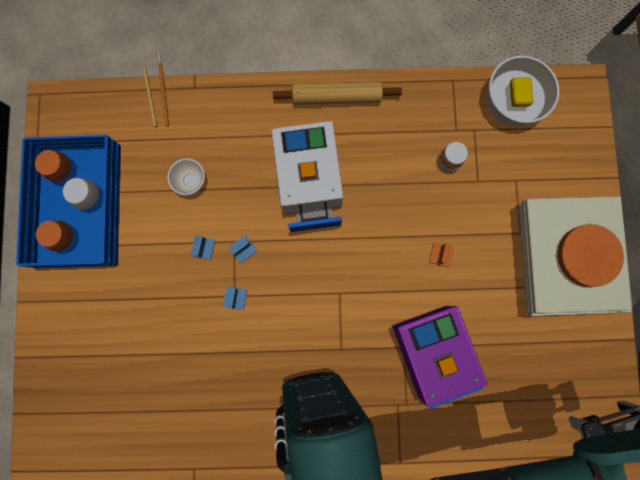

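The top view shows the white scanner at (308,165), its blue tray panel at (315,223) and the purple look-alike at (440,355). The three blue tiles are at (203,247), (243,249) and (235,298). The leftmost (largest y) is (203,247), world ≈ (0.506,0.290). The plain tile is at (441,254).

```bash
cat > h.py <<'E'
import numpy as np, cv2
from bench import robot
from scipy.spatial.transform import Rotation as R
def cam(c):
    s=robot.snapshot(c); K=np.array([[s["fx"],0,s["cx"]],[0,s["fy"],s["cy"]],[0,0,1]]); return s["color"],K,np.array([s["k1"],0,0,0.]),np.array(s["world_from_camera"])
def proj(C,P):
    _,K,d,T=C; Ti=np.linalg.inv(T); return cv2.projectPoints(np.atleast_2d(np.float64(P)),cv2.Rodrigues(Ti[:3,:3])[0],Ti[:3,3],K,d)[0][:,0]
def back(C,px,z):
    _,K,d,T=C; u=cv2.undistortPoints(np.float64(px).reshape(-1,1,2),K,d)[:,0]
    r=np.c_[u,np.ones(len(u))]@T[:3,:3].T; return T[:3,3]+r*((z-T[2,3])/r[:,2])[:,None]
def crop(C,c,w,h,k,name):
    x,y=int(c[0]-w/2),int(c[1]-h/2); x=max(x,0);y=max(y,0)
    cv2.imwrite(name,cv2.resize(C[0][y:y+h,x:x+w],None,fx=k,fy=k,interpolation=cv2.INTER_CUBIC)); print(name,"origin",x,y,"scale",k)
def Rt(): return R.from_euler('xyz',robot.get_obs()["ee_rot"])
E
python3 - <<'E'
from h import *
C=cam("top")
crop(C,(223,265),110,90,7,"pics/tiles.png")
crop(C,(310,180),110,130,4,"pics/scan.png")
hsv=cv2.cvtColor(C[0],cv2.COLOR_BGR2HSV)
m=((hsv[...,0]>95)&(hsv[...,0]<125)&(hsv[...,1]>90)).astype(np.uint8)
n,l,st,ce=cv2.connectedComponentsWithStats(m)
for i in range(1,n):
    if st[i,4]>60 and st[i,0]>130:
        r=cv2.minAreaRect(np.argwhere(l==i)[:,::-1].astype(np.float32)); print(st[i],ce[i].round(1),r)
print(Rt().as_matrix().round(3))
E
```

```text
pics/tiles.png origin 168 220 scale 7
pics/scan.png origin 255 115 scale 4
[284 130  24  21 409] [295.6 140.1] ((295.6000061035156, 140.19998168945312), (18.950462341308594, 21.49604606628418), 81.8698959350586)
[288 217  54  15 447] [314.8 223.5] ((314.74395751953125, 223.3048553466797), (9.159984588623047, 53.46002960205078), 82.303955078125)
[191 237  23  22 370] [202.4 247.3] ((202.41177368164062, 247.35296630859375), (19.402849197387695, 19.402849197387695), 14.03624439239502)
[230 237  26  25 366] [242.4 248.9] ((242.16001892089844, 248.88003540039062), (19.200000762939453, 20.0), 53.13010025024414)
[224 287  22  22 381] [234.6 297.9] ((234.6756591796875, 297.9459533691406), (19.72787857055664, 19.399080276489258), 9.462322235107422)
[413 322  27  26 466] [425.8 334.5] ((425.9306335449219, 334.4342956542969), (20.931760787963867, 22.469606399536133), 70.01689910888672)
[430 387  53  22 127] [455.6 397.4] ((456.11016845703125, 397.2916259765625), (2.3698627948760986, 55.71256637573242), 69.30455017089844)
[[ 0.238  0.     0.971]
 [-0.971 -0.     0.238]
 [ 0.    -1.    -0.   ]]
```

View pics/tiles.png

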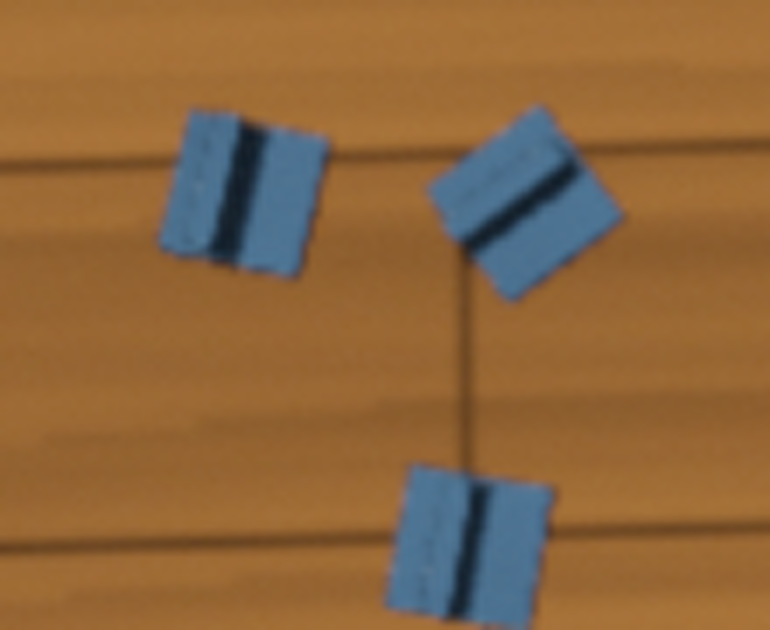

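View pics/scan.png

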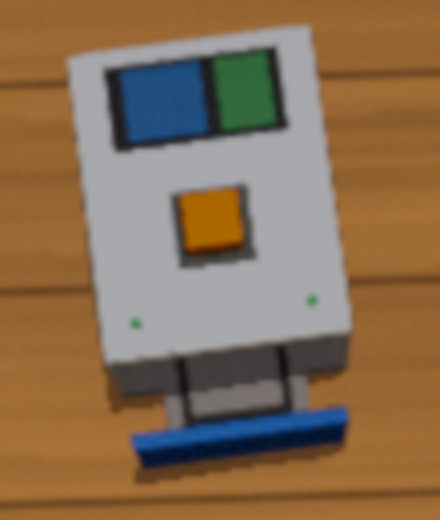

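```bash
python3 - <<'E'
from h import *
C=cam("top")
s=np.array([[68,58],[310,28],[350,328],[107,362]])/4+[255,115]-0.37
P=back(C,s,0.115); c=P.mean(0); print(P.round(4).tolist(),c)
for a,b in ((3,0),(2,1)): d=P[b]-P[a]; print(np.linalg.norm(d),np.arctan2(d[1],d[0]))
for a,b in ((1,0),(2,3)): d=P[b]-P[a]; print(np.linalg.norm(d),np.arctan2(-d[0],d[1]))
k=np.array([[180,192],[240,186],[244,248],[184,252]])/4+[255,115]-0.37
print("key",back(C,k,0.135).mean(0))
t=np.array([[190,110],[328,136],[298,278],[160,248]])/7+[168,220]-0.43
P=back(C,t,0.008); print("tile",P.round(4).tolist(),P.mean(0))
for a,b in ((3,0),(2,1)): d=P[b]-P[a]; print(np.linalg.norm(d),np.arctan2(d[1],d[0]))
for a,b in ((1,0),(2,3)): d=P[b]-P[a]; print(np.linalg.norm(d),np.arctan2(-d[0],d[1]))
for n in("blue_tile_mid","scanner","key_top"):print(n,[(np.round(d["point"],4),round(d["p"],2)) for d in robot.landmark_of(n,"top")])
E
```

```text
[[0.7607, 0.1037, 0.115], [0.7742, -0.0349, 0.115], [0.5989, -0.0519, 0.115], [0.5837, 0.0844, 0.115]] [0.67939367 0.025307   0.115     ]
0.1780971872148926 0.10840157435150084
0.17611646199289513 0.09686980068025194
0.13920230208883258 0.09705925630921276
0.1371630815172277 0.11141691147691303
key [0.65830263 0.02306931 0.135     ]
tile [[0.5364, 0.3064, 0.008], [0.5258, 0.2582, 0.008], [0.4767, 0.2687, 0.008], [0.4885, 0.3167, 0.008]] [0.50683855 0.28747683 0.008     ]
0.04898490472683283 -0.2113236335857959
0.050254407911898176 -0.21013616716163344
0.04932489597005498 -0.21537585059474235
0.0494060204737377 -0.24106816797954275
blue_tile_mid [(array([0.3824, 0.2117, 0.0248]), 0.82), (array([0.4984, 0.1899, 0.0255]), 0.75), (array([0.5072, 0.2946, 0.0275]), 0.67)]
scanner [(array([6.80e-01, 2.99e-02, 4.00e-04]), 0.76), (array([ 0.2419, -0.2573,  0.0031]), 0.6), (array([ 0.6991, -0.3266, -0.0022]), 0.15)]
key_top [(array([0.6598, 0.0261, 0.1348]), 0.71), (array([ 0.2239, -0.2656,  0.1333]), 0.65)]
```

```bash
cat >> h.py <<'E'
def rem(p,yaw=None):
    o=robot.get_obs(); r=Rt(); d=r.inv().apply(np.array(p)-o["tool_pos"])*1000
    x=r.as_matrix()[:,0]; y0=np.arctan2(x[1],x[0])
    a=None if yaw is None else np.degrees(-((yaw-y0+np.pi)%(2*np.pi)-np.pi))
    print("t",round(o["time"],2),"pos",o["tool_pos"].round(4),"yawx",round(y0,4),"q",o["joint_positions"].round(2),"F",o["wrist_force"].round(2),"w",round(o["width"],4))
    print("shift tool mm",d.round(1),"turn",np.round(r.as_rotvec(),2) if a is None else ("y deg",round(a,2)), "tilt",r.as_matrix()[:,1].round(4))
E
python3 -m creep '[[-28,-40,44,0,-10,0,255],[-56,-45,88,0,-20,0,255],[-84,-45,132,0,-30,0,255],[-112,-45,176,0,-40,0,255],[-140,-45,220,0,-50,0,255]]'
python3 -c "
from h import *
rem([0.6596,0.0235,0.2],1.675)"
```

```text
time: 1.88
tool_pos: [0.312, -0.3447, 0.2507]
ee_rot: [-1.571, -0.001, -0.453]
wrist_force: [0.5, -0.3, -0.7]
width: 0.0472
t 1.88 pos [ 0.312  -0.3447  0.2507] yawx -0.4529 q [-0.96 -0.11  1.48  0.    1.77 -0.5 ] F [ 0.45 -0.26 -0.71] w 0.0472
shift tool mm [151.3  50.7 483.2] turn ('y deg', np.float64(-121.92)) tilt [ 6.e-04 -7.e-04 -1.e+00]
```

```bash

python3 -m creep '[[16,0,52,0,-10,0,255],[32,0,104,0,-20,0,255],[48,0,156,0,-30,0,255],[65,0,208,0,-40,0,255],[82,0,260,0,-50,0,255]]'
python3 -c "
from h import *
rem([0.6596,0.0235,0.2],1.675)"
```

```text
time: 2.5
tool_pos: [0.5008, -0.1477, 0.2507]
ee_rot: [-1.572, -0.0, 0.42]
wrist_force: [0.2, 0.2, -0.1]
width: 0.0006
t 2.5 pos [ 0.5008 -0.1477  0.2507] yawx 0.4202 q [-0.4   0.02  1.35 -0.    1.77 -0.82] F [ 0.17  0.17 -0.08] w 0.0006
shift tool mm [214.8  50.7  91.5] turn ('y deg', np.float64(-71.89)) tilt [ 7.e-04 -6.e-04 -1.e+00]
```

```bash

python3 -m creep '[[50,0,22,0,-10,0,255],[100,0,44,0,-20,0,255],[150,10,66,0,-30,0,255],[200,30,88,0,-40,0,255],[215,48,91,0,-50,0,255]]'
python3 -c "
from h import *
rem([0.6596,0.0235,0.15],1.675)"
```

```text
time: 3.12
tool_pos: [0.6611, 0.0238, 0.2007]
ee_rot: [-1.57, -0.0, 1.296]
wrist_force: [0.9, -1.4, -0.4]
width: 0.0005
t 3.12 pos [0.6611 0.0238 0.2007] yawx 1.2964 q [-0.05  0.34  1.08  0.    1.72 -1.35] F [ 0.86 -1.36 -0.43] w 0.0005
shift tool mm [-0.7 50.7  1.3] turn ('y deg', np.float64(-21.69)) tilt [-1.e-03  7.e-04 -1.e+00]
```

```bash

python3 -m creep '[[0,20,1,0,-10,0,255],[-1,40,1,0,-20,0,255],[-1,55,1,0,-21.7,0,255],[-1,55,1,0,-21.7,0,255]]'
python3 -c "
from h import *
rem([0.6596,0.0235,0.135],1.675)
C=cam('top');cv2.imwrite('pics/k.png',C[0][80:280,200:440]);crop(C,(310,180),110,130,4,'pics/k1.png')
C=cam('scene');crop(C,(360,300),140,130,5,'pics/k2.png')
rem([0.6596,0.0235,0.135],1.675)"
```

```text
time: 3.62
tool_pos: [0.6577, 0.02, 0.1457]
ee_rot: [-1.568, -0.0, 1.663]
wrist_force: [-0.5, -0.3, -0.1]
width: 0.0009
t 3.62 pos [0.6577 0.02   0.1457] yawx 1.6635 q [-0.06  0.35  1.18 -0.    1.62 -1.72] F [-0.51 -0.25 -0.14] w 0.0009
shift tool mm [ 3.3 10.7 -2.2] turn ('y deg', np.float64(-0.66)) tilt [-3.3e-03  1.0e-04 -1.0e+00]
pics/k1.png origin 255 115 scale 4
pics/k2.png origin 290 235 scale 5
t 3.73 pos [0.6589 0.02   0.1481] yawx 1.6641 q [-0.06  0.35  1.18 -0.    1.62 -1.72] F [0.81 1.06 0.15] w 0.0006
shift tool mm [ 3.5 13.1 -1.1] turn ('y deg', np.float64(-0.62)) tilt [ 9.e-04 -1.e-04 -1.e+00]
```

View pics/k2.png

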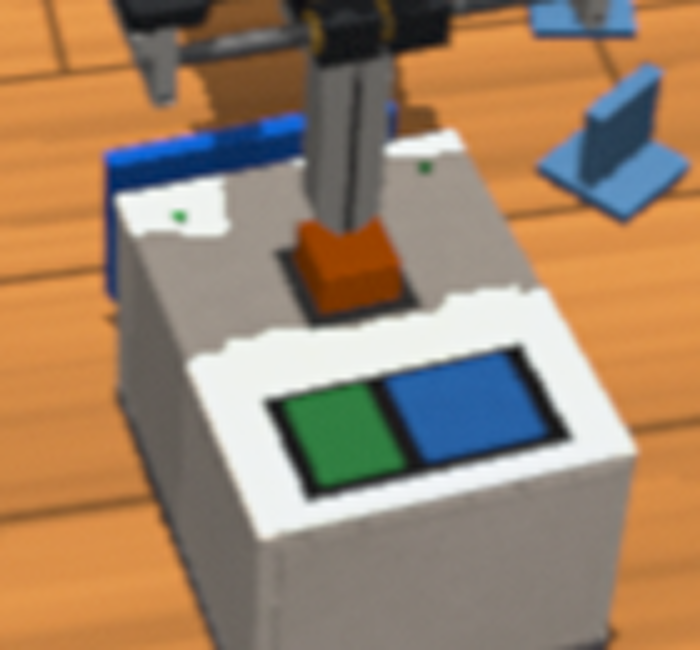

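The shut fingers stand just above the orange key, at about (350,225) in the crop. I'll press in small steps.

```bash

python3 -m creep '[[1.5,5,0,0,0,0,255],[3,9,0,0,0,0,255],[3,10,0,0,0,0,255],[3,11,0,0,0,0,255],[3,12,0,0,0,0,255]]'
python3 -m creep '[[0,1,0,0,0,0,255],[0,2,0,0,0,0,255]]'
python3 -m creep '[[0,1,0,0,0,0,255],[0,2,0,0,0,0,255]]'
```

```text
time: 4.35
tool_pos: [0.6584, 0.023, 0.1355]
ee_rot: [-1.571, 0.0, 1.666]
wrist_force: [-0.4, 0.5, -0.5]
width: 0.0005
time: 4.6
tool_pos: [0.6584, 0.023, 0.1345]
ee_rot: [-1.572, 0.0, 1.666]
wrist_force: [-1.3, -0.7, 4.4]
width: 0.0004
time: 4.85
tool_pos: [0.6584, 0.0229, 0.1321]
ee_rot: [-1.571, 0.0, 1.666]
wrist_force: [-1.3, -0.6, 3.6]
width: 0.0006
```

```bash

python3 -m creep '[[0,1,0,0,0,0,255],[0,2,0,0,0,0,255]]'
python3 -m creep '[[0,1,0,0,0,0,255],[0,2,0,0,0,0,255]]'
python3 -m creep '[[0,1,0,0,0,0,255],[0,1,0,0,0,0,255]]'
python3 -c "
from h import *
C=cam('top');crop(C,(310,190),110,140,4,'pics/p1.png')"
```

```text
time: 5.1
tool_pos: [0.6583, 0.023, 0.1291]
ee_rot: [-1.571, 0.0, 1.666]
wrist_force: [-1.6, 0.3, 3.2]
width: 0.0004
time: 5.35
tool_pos: [0.6583, 0.023, 0.1275]
ee_rot: [-1.571, 0.0, 1.666]
wrist_force: [-1.6, 0.1, 3.3]
width: 0.0007
time: 5.6
tool_pos: [0.6583, 0.023, 0.1266]
ee_rot: [-1.571, 0.0, 1.666]
wrist_force: [-1.8, -0.4, 5.0]
width: 0.0001
pics/p1.png origin 255 120 scale 4
```

View pics/p1.png

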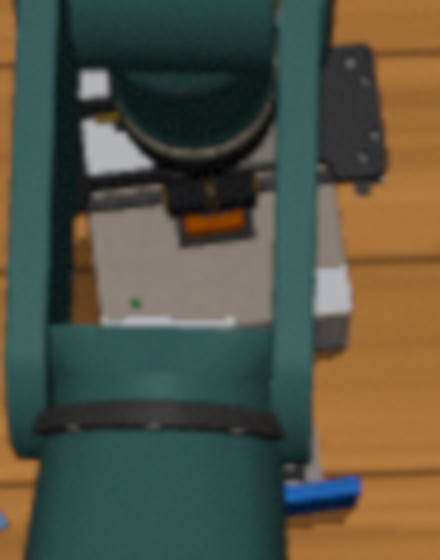

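The panel has moved out (crop (320,495), pixel row ≈244 against 223 before), so the latch let go. Next I lift, half-open the fingers and go to the left tile.

```bash

python3 -m creep '[[0,-30,0,0,0,0,100],[0,-75,0,0,0,0,100]]'
python3 -c "
from h import *
rem([0.507,0.290,0.11],1.354)"
```

```text
time: 5.9
tool_pos: [0.6572, 0.0231, 0.1985]
ee_rot: [-1.565, -0.001, 1.666]
wrist_force: [-0.0, 0.4, -0.2]
width: 0.0174
t 5.9 pos [0.6572 0.0231 0.1985] yawx 1.6658 q [-0.05  0.34  1.09  0.    1.72 -1.72] F [-0.    0.38 -0.25] w 0.0174
shift tool mm [279.8  89.6 123.7] turn ('y deg', np.float64(17.86)) tilt [-5.9e-03  4.0e-04 -1.0e+00]
```

```bash

python3 -m creep '[[54,0,24,0,6,0,100],[108,0,48,0,12,0,100],[162,0,71,0,17.8,0,100],[216,10,95,0,17.8,0,100],[268,20,118,0,17.8,0,100]]'
python3 -m creep '[[12,10,2,0,0,0,100],[12,30,2,0,0,0,100],[12,30,2,0,0,0,100]]'
python3 -c "
from h import *
rem([0.507,0.290,0.11],1.354)
C=cam('top');cv2.imwrite('pics/t1.png',C[0]);
Pt=[d['point'] for d in robot.landmark_of('pocket','top')]; print(Pt, [(d['point'],d['p']) for d in robot.landmark_of('tray_face','top')])
C=cam('scene');crop(C,(440,250),200,150,4,'pics/t2.png')
for n in ('pocket','tray_face','blue_tile_mid'): print(n,[(np.round(d['point'],4),round(d['p'],2)) for d in robot.landmark_of(n,'scene')])
rem([0.507,0.290,0.11],1.354)"
```

```text
time: 6.52
tool_pos: [0.5143, 0.2803, 0.1802]
ee_rot: [-1.57, -0.0, 1.355]
wrist_force: [0.4, 0.4, -0.3]
width: 0.0574
time: 6.9
tool_pos: [0.5153, 0.2898, 0.1484]
ee_rot: [-1.567, 0.003, 1.355]
wrist_force: [-0.1, -0.4, -0.6]
width: 0.057
t 6.9 pos [0.5153 0.2898 0.1484] yawx 1.3546 q [ 0.42  0.2   1.36 -0.    1.59 -0.94] F [-0.12 -0.38 -0.56] w 0.057
shift tool mm [-1.4 38.4  8. ] turn ('y deg', np.float64(0.04)) tilt [-0.0045 -0.0026 -1.    ]
[[0.5453, 0.0111, 0.022]] [([0.4931, 0.0027, 0.057], 0.68)]
pics/t2.png origin 340 175 scale 4
pocket []
tray_face [(array([0.4919, 0.0056, 0.0583]), 0.57)]
blue_tile_mid [(array([0.4977, 0.1901, 0.0244]), 0.84), (array([0.5109, 0.2906, 0.0283]), 0.58), (array([0.3817, 0.2095, 0.0216]), 0.56)]
t 7.25 pos [0.5167 0.2905 0.1523] yawx 1.3543 q [ 0.42  0.2   1.35 -0.    1.59 -0.94] F [-1.07  0.02 -0.93] w 0.0571
shift tool mm [-2.6 42.3  9.5] turn ('y deg', np.float64(0.02)) tilt [ 1.5e-03  5.0e-04 -1.0e+00]
```

View pics/t1.png

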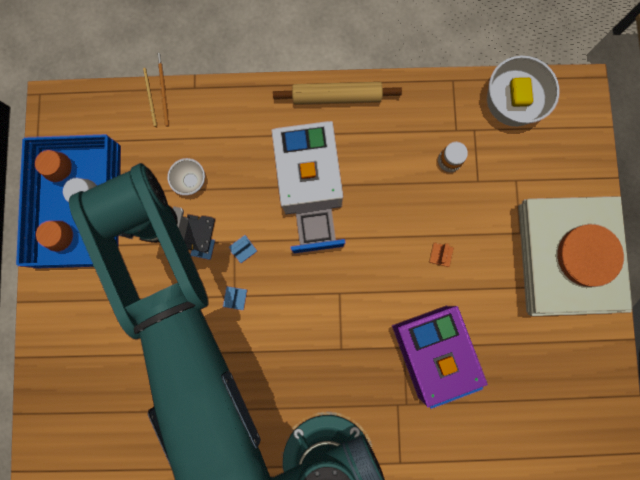

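View pics/t2.png

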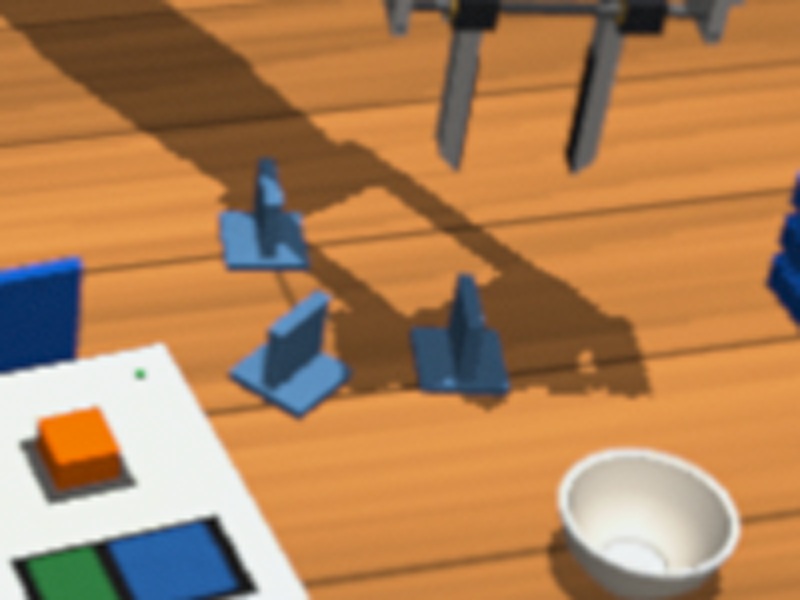

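The scene crop shows the open fingers above the three tiles, with the tile at crop (460,340). The top view shows the tray fully out with its pocket at (314,227) and the key up. I'll fit the tile's and pocket's positions by silhouette in both saved views.

```bash
cat >> h.py <<'E'
from scipy.optimize import minimize
def box(x0,x1,y0,y1,z0,z1): return np.array([[x,y,z] for x in(x0,x1) for y in(y0,y1) for z in(z0,z1)])
TILE=[box(-.025,.025,-.025,.025,0,.008),box(-.023,.023,-.005,.005,.008,.05)]
def place(B,x,y,a,z=0):
    return B@np.array([[np.cos(a),np.sin(a),0],[-np.sin(a),np.cos(a),0],[0,0,1]])+[x,y,z]
def fit(C,mask,parts,p0,z=0,k=6,pad=25):
    px=np.vstack([proj(C,place(B,*p0,z)) for B in parts]); o=np.floor(px.min(0)-pad).astype(int); e=np.ceil(px.max(0)+pad).astype(int)
    m=cv2.resize(mask[o[1]:e[1],o[0]:e[0]].astype(np.float32),None,fx=k,fy=k,interpolation=cv2.INTER_LINEAR)
    def f(p):
        im=np.zeros(m.shape,np.float32)
        for B in parts:
            q=(proj(C,place(B,*p,z))-o+.5)*k-.5
            cv2.fillConvexPoly(im,cv2.convexHull(np.round(q*16).astype(np.int32)),1.0,cv2.LINE_AA if False else 8,4)
        return np.abs(im-m).sum()/m.sum()
    s=np.array([p0,np.add(p0,[.006,0,0]),np.add(p0,[0,.006,0]),np.add(p0,[0,0,.1])])
    r=minimize(f,p0,method="Nelder-Mead",options=dict(initial_simplex=s,xatol=1e-4,fatol=1e-4)); return r.x.round(4),round(r.fun,3)
E
python3 - <<'E'
from h import *
for c in("top","scene"):
    C=list(cam(c)); C[0]=cv2.imread(f"pics/{c}0.png")
    h=cv2.cvtColor(C[0],cv2.COLOR_BGR2HSV); m=(h[...,0]>92)&(h[...,0]<130)&(h[...,1]>60)
    m|=(C[0][...,0].astype(int)>C[0][...,2].astype(int)+5)
    print(c,fit(C,m,TILE,[.507,.290,-.217]))
    crop((m.astype(np.uint8)*255,),(203,247) if c=="top" else (455,262),60,60,6,f"pics/m{c}.png")
E
```

```text
top (array([ 0.5066,  0.2887, -0.243 ]), np.float64(0.338))
pics/mtop.png origin 173 217 scale 6
scene (array([ 0.5026,  0.2902, -0.2961]), np.float64(0.393))
pics/mscene.png origin 425 232 scale 6
```

```bash
python3 - <<'E'
from h import *
ims=[]
for c,o in(("top",(173,217)),("scene",(425,232))):
    C=list(cam(c)); I=cv2.imread(f"pics/{c}0.png"); a=cv2.resize(I[o[1]:o[1]+60,o[0]:o[0]+60],None,fx=6,fy=6,interpolation=cv2.INTER_CUBIC)
    for B in TILE:
        q=(proj(C,place(B,.507,.290,-.217))-o+.5)*6; cv2.polylines(a,[cv2.convexHull(q.astype(np.int32))],True,(0,255,0))
    m=cv2.cvtColor(cv2.imread(f"pics/m{c}.png",0),cv2.COLOR_GRAY2BGR)
    ims.append(np.hstack([a,m]))
cv2.imwrite("pics/fit1.png",cv2.resize(np.vstack(ims),None,fx=.83,fy=.83))
E
```

```text
(no output)
```

View pics/fit1.png

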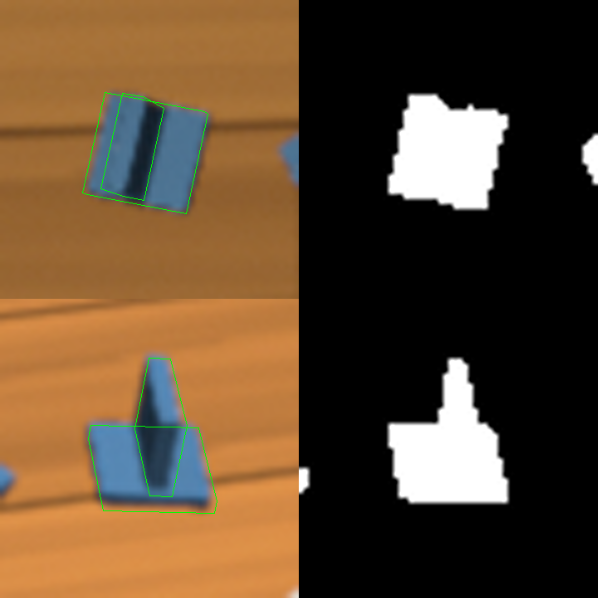

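The overlay puts the tile at about (0.506, 0.289), yaw ≈ -0.22. I'll let the arm settle, then approach.

```bash

python3 -m creep '[[-2,30,9.5,0,0,0,100],[-2,60,9.5,0,0,0,100],[-2,70,9.5,0,0,0,100],[-2,70,9.5,0,0,0,100],[-2,70,9.5,0,0,0,100]]'
python3 -c "
from h import *
rem([0.506,0.289,0.013],1.352)
C=cam('scene');crop(C,(440,250),130,110,6,'pics/t3.png')
rem([0.506,0.289,0.013],1.352)"
```

```text
time: 8.07
tool_pos: [0.5074, 0.2913, 0.083]
ee_rot: [-1.573, -0.002, 1.355]
wrist_force: [-0.1, -0.0, 0.1]
width: 0.0572
t 8.07 pos [0.5074 0.2913 0.083 ] yawx 1.355 q [ 0.42  0.22  1.47 -0.    1.45 -0.93] F [-0.14 -0.03  0.11] w 0.0572
shift tool mm [-2.6 70.   1. ] turn ('y deg', np.float64(0.17)) tilt [ 0.0025  0.001  -1.    ]
pics/t3.png origin 375 195 scale 6
t 8.12 pos [0.5074 0.2913 0.0831] yawx 1.355 q [ 0.42  0.22  1.47 -0.    1.45 -0.93] F [ 0.35 -0.03  0.07] w 0.0572
shift tool mm [-2.6 70.1  1.1] turn ('y deg', np.float64(0.17)) tilt [ 0.0027  0.0011 -1.    ]
```

View pics/t3.png

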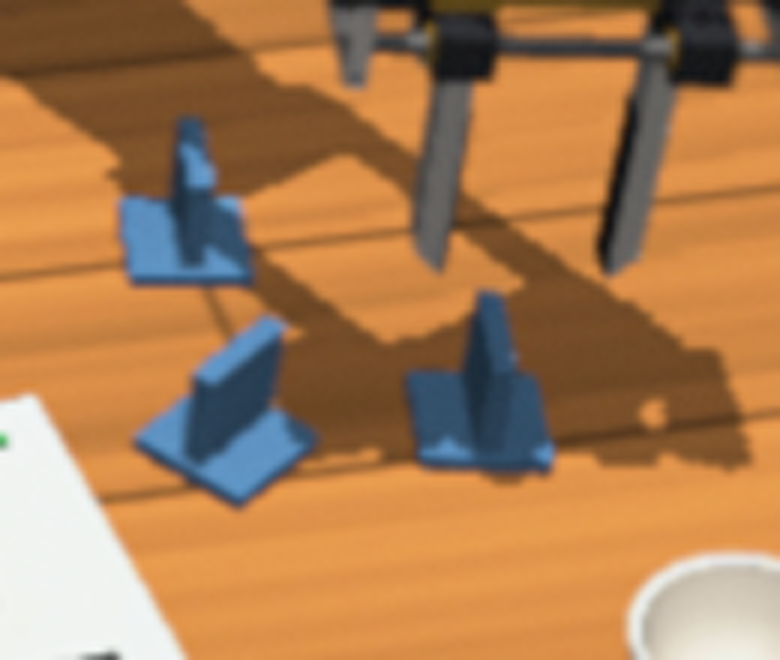

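```bash
python3 - <<'E'
from h import *
C=cam('scene')
print((proj(C,[[.5074,.2913,.083],[.506,.289,.083],[.506,.289,.05]])-[375,195]+.5)*6)
rem([0.506,0.289,0.013],1.352)
E
```

```text
[[519.5196243  264.21588072]
 [512.16535316 262.54582673]
 [498.24681095 332.17949604]]
t 8.18 pos [0.5073 0.2913 0.0831] yawx 1.355 q [ 0.42  0.22  1.47 -0.    1.45 -0.93] F [ 1.29  0.16 -0.34] w 0.057
shift tool mm [-2.6 70.1  1. ] turn ('y deg', np.float64(0.17)) tilt [ 0.0026  0.0011 -1.    ]
```

```bash

python3 -m creep '[[-2.5,25,1,0,0,0,100],[-2.5,50,1,0,0,0,100],[-2.5,64,1,0,0,0,100],[-2.5,70,1,0,0,0,100],[-2.5,70,1,0,0,0,100]]'
python3 -m creep '[[0,0,0,0,0,0,160],[0,0,0,0,0,0,210],[0,0,0,0,0,0,235],[0,0,0,0,0,0,235],[0,0,0,0,0,0,235]]'
python3 -m creep '[[0,0,0,0,0,0,250],[0,0,0,0,0,0,250],[0,0,0,0,0,0,250]]'
```

```text
time: 8.8
tool_pos: [0.5051, 0.2887, 0.0118]
ee_rot: [-1.571, -0.0, 1.355]
wrist_force: [-0.2, -0.4, -0.2]
width: 0.0569
time: 9.43
tool_pos: [0.5048, 0.2886, 0.0115]
ee_rot: [-1.571, 0.0, 1.355]
wrist_force: [-0.0, 0.2, -0.8]
width: 0.0107
time: 9.8
tool_pos: [0.5048, 0.2886, 0.0115]
ee_rot: [-1.571, 0.0, 1.355]
wrist_force: [-0.3, -0.6, 0.1]
width: 0.01
```

```bash

python3 -m creep '[[0,-15,0,0,0,0,250],[0,-60,0,0,0,0,250],[0,-100,0,0,0,0,250],[0,-118,0,0,0,0,250],[0,-118,0,0,0,0,250]]'
python3 - <<'E'
from h import *
C=list(cam('top')); cv2.imwrite('pics/t4full.png',C[0]); C2=list(C); C2[0]=cv2.imread('pics/t1.png')
crop(C2,(318,225),70,60,11,'pics/pk.png')
C=cam('scene');crop(C,(440,200),160,130,5,'pics/t4.png')
rem([0.5403,0.0115,0.13],1.675)
E
```

```text
time: 10.42
tool_pos: [0.5057, 0.289, 0.1311]
ee_rot: [-1.574, -0.002, 1.355]
wrist_force: [0.1, 0.1, -1.8]
width: 0.0096
pics/pk.png origin 283 195 scale 11
pics/t4.png origin 360 135 scale 5
t 10.53 pos [0.504  0.2882 0.1278] yawx 1.355 q [ 0.42  0.18  1.42 -0.    1.54 -0.93] F [-0.41  0.1  -2.07] w 0.0098
shift tool mm [-262.5   -2.   -94.7] turn ('y deg', np.float64(-18.33)) tilt [-0.0025 -0.0013 -1.    ]
```

View pics/pk.png

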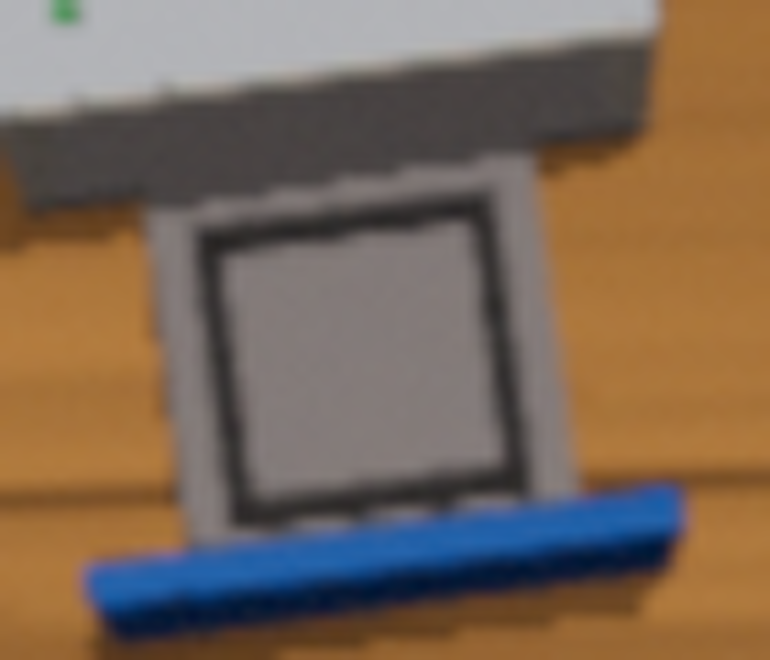

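View pics/t4.png

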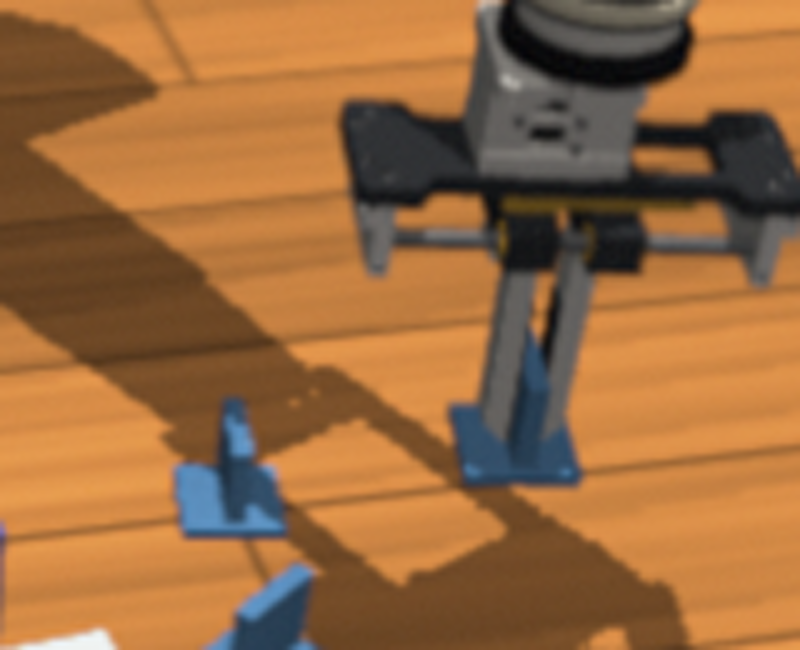

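Tile held upright between the fingers (base at crop (515,450)). The pocket rim's outer corners are at pk-crop (198,232), (490,198), (525,490) and (238,525).

```bash
python3 - <<'E'
from h import *
C=cam('top')
q=np.array([[198,232],[490,198],[525,490],[238,525]])/11+[283,195]-.45
P=back(C,q,0.026); print("rim",P.round(4).tolist(),P.mean(0).round(4))
for a,b in ((3,0),(2,1)): d=P[b]-P[a]; print(np.linalg.norm(d),np.arctan2(d[1],d[0]))
for a,b in ((1,0),(2,3)): d=P[b]-P[a]; print(np.linalg.norm(d),np.arctan2(-d[0],d[1]))
f=np.array([[85,572],[682,488]])/11+[283,195]-.45; print("panel top back edge",back(C,f,.095).round(4))
f=np.array([[115,612],[682,528]])/11+[283,195]-.45; print("panel top front edge",back(C,f,.095).round(4), back(C,f,.095).mean(0).round(4))
# tile overlay at candidates
C=cam('scene'); o=robot.get_obs(); p=o["tool_pos"]; print(p)
a=cv2.resize(C[0][175:245,430:500],None,fx=8,fy=8,interpolation=cv2.INTER_CUBIC); b=a.copy()
for im,dx in((a,0),(b,.002)):
  for B in TILE:
    Q=(proj(C,place(B,p[0]+dx,p[1],1.355-np.pi/2,p[2]-.0115))-[430,175]+.5)*8
    cv2.polylines(im,[cv2.convexHull(Q.astype(np.int32))],True,(0,255,0))
cv2.imwrite('pics/ov2.png',cv2.resize(np.hstack([a,b]),None,fx=.7,fy=.7))
C=cam('top'); print([(np.round(d['point'],4),round(d['p'],2)) for d in robot.landmark_of('blue_tile_mid','scene')])
E
```

```text
rim [[0.5739, 0.0466, 0.026], [0.5795, -0.0174, 0.026], [0.515, -0.0231, 0.026], [0.5092, 0.0394, 0.026]] [0.5444 0.0114 0.026 ]
0.06510312048475261 0.11123819266390028
0.06477293517313137 0.08840559146251299
0.06424059760200211 0.08764871791637577
0.0627547925763486 0.09262191962462742
panel top back edge [[ 0.4922  0.0678  0.095 ]
 [ 0.5059 -0.0548  0.095 ]]
panel top front edge [[ 0.4838  0.0618  0.095 ]
 [ 0.4977 -0.0545  0.095 ]] [0.4908 0.0037 0.095 ]
[0.50363099 0.28805635 0.12697068]
[(array([0.5064, 0.2895, 0.1412]), 0.97), (array([0.497 , 0.1914, 0.0255]), 0.96), (array([0.3832, 0.2096, 0.0222]), 0.76), (array([ 0.7019, -0.3213, -0.0016]), 0.56)]
```

View pics/ov2.png

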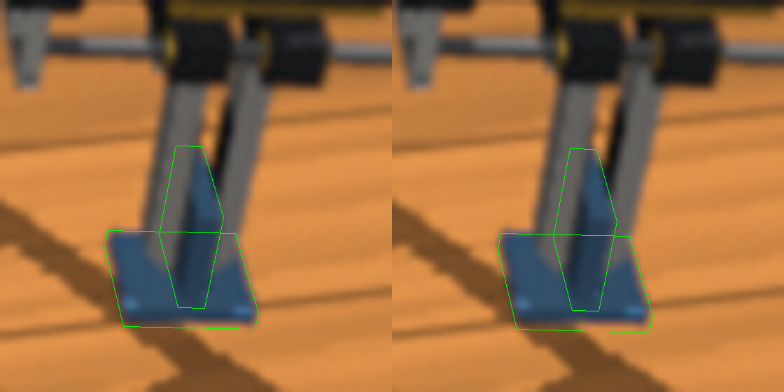

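```bash
python3 - <<'E'
from h import *
C=list(cam('top')); I=cv2.imread('pics/t1.png'); o=(283,195)
out=[]
for c in((.5403,.0115),(.5440,.0112)):
  a=cv2.resize(I[195:255,283:353],None,fx=11,fy=11,interpolation=cv2.INTER_CUBIC)
  for s,z,col in((.0275,.026,(0,255,0)),(.0335,.026,(0,255,255)),(.0275,.02,(255,0,255))):
    B=np.array([[-s,-s,z],[s,-s,z],[s,s,z],[-s,s,z]])
    cv2.polylines(a,[((proj(C,place(B,*c,.1))-o+.5)*11).astype(np.int32)],True,col)
  B=box(-.05,-.04,-.062,.062,.095,.095)[::2][[0,1,3,2]]
  cv2.polylines(a,[((proj(C,place(B,*c,.1))-o+.5)*11).astype(np.int32)],True,(0,0,255))
  out.append(a[:,80:620])
cv2.imwrite('pics/ov3.png',cv2.resize(np.hstack(out),None,fx=.74,fy=.74))
T=cv2.imread('pics/t4full.png'); cv2.imwrite('pics/t4top.png',cv2.resize(T[190:290,150:260],None,fx=6,fy=6,interpolation=cv2.INTER_CUBIC))
E
```

```text
(no output)
```

View pics/ov3.png

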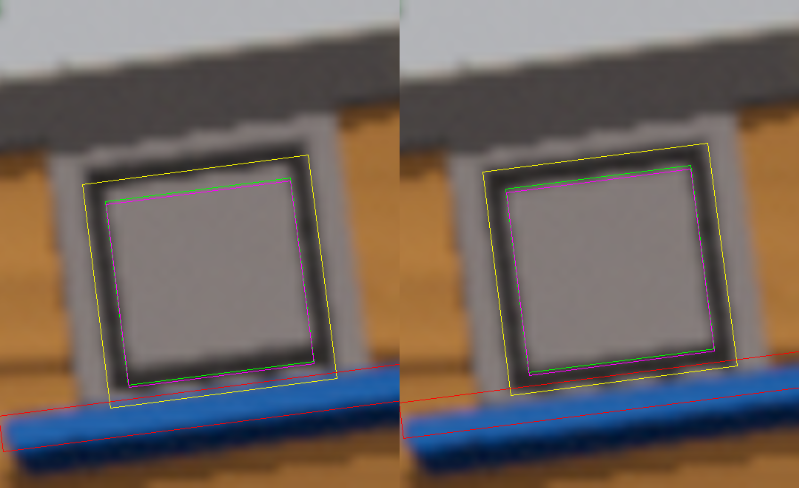

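View pics/t4top.png

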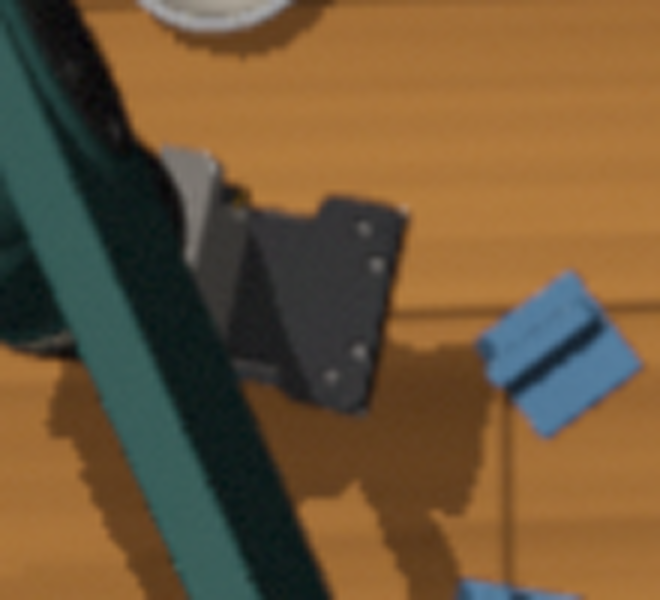

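Relative to the same camera, the pocket centre is (0.544, 0.011), yaw 0.10, and the tile sat 1.8 mm ahead of the TCP in x. That gives a TCP target of about (0.5423, 0.011). I'll carry it over at z ≈ 0.127.

```bash

python3 -c "
from h import *
rem([0.5423,0.011,0.127],1.671)"
python3 -m creep '[[-52,-4,-19,0,-4,0,250],[-104,-4,-38,0,-8,0,250],[-156,-4,-57,0,-12,0,250],[-208,-4,-76,0,-16,0,250],[-255,-4,-93,0,-18,0,250]]'
python3 -m creep '[[0,0,0,0,0,0,250],[0,0,0,0,0,0,250],[0,0,0,0,0,0,250],[0,0,0,0,0,0,250]]'
python3 -c "
from h import *
rem([0.5423,0.011,0.05],1.671)"
```

```text
t 10.78 pos [0.5041 0.2883 0.1277] yawx 1.355 q [ 0.42  0.18  1.42 -0.    1.54 -0.93] F [ 0.2   0.07 -0.75] w 0.0096
shift tool mm [-262.7    1.   -96.7] turn ('y deg', np.float64(-18.1)) tilt [-0.0027 -0.0013 -1.    ]
time: 11.4
tool_pos: [0.5409, 0.0177, 0.1329]
ee_rot: [-1.57, 0.0, 1.67]
wrist_force: [0.5, -0.9, -1.1]
width: 0.0097
time: 11.9
tool_pos: [0.541, 0.0209, 0.1334]
ee_rot: [-1.571, -0.0, 1.671]
wrist_force: [-0.7, -0.2, -0.2]
width: 0.01
t 11.9 pos [0.541  0.0209 0.1334] yawx 1.6712 q [-0.07  0.09  1.51  0.    1.54 -1.74] F [-0.71 -0.17 -0.17] w 0.01
shift tool mm [-10.   83.4  -0.3] turn ('y deg', np.float64(0.01)) tilt [-0.e+00  1.e-04 -1.e+00]
```

```bash

python3 -m creep '[[-5,10,0,0,0,0,250],[-10,40,0,0,0,0,250],[-10,70,0,0,0,0,250],[-10,83,0,0,0,0,250],[-10,83,0,0,0,0,250]]'
python3 -m creep '[[0,0,0,0,0,0,250],[0,0,0,0,0,0,250],[0,0,0,0,0,0,250]]'
python3 -c "
from h import *
rem([0.5423,0.011,0.0315],1.671)
C=cam('top');cv2.imwrite('pics/d1.png',cv2.resize(C[0][170:270,260:390],None,fx=6,fy=6,interpolation=cv2.INTER_CUBIC))
C=cam('scene');crop(C,(350,250),160,130,5,'pics/d2.png')
"
```

```text
time: 12.52
tool_pos: [0.5412, 0.0098, 0.0492]
ee_rot: [-1.568, -0.0, 1.669]
wrist_force: [-0.1, 0.2, -0.2]
width: 0.0094
time: 12.9
tool_pos: [0.5427, 0.0096, 0.0515]
ee_rot: [-1.573, 0.0, 1.669]
wrist_force: [-0.0, -0.4, -1.0]
width: 0.0099
t 12.9 pos [0.5427 0.0096 0.0515] yawx 1.6693 q [-0.09  0.15  1.61 -0.    1.38 -1.76] F [-0.03 -0.4  -1.04] w 0.0099
shift tool mm [ 1.4 20.   0.3] turn ('y deg', np.float64(-0.1)) tilt [ 1.9e-03 -3.0e-04 -1.0e+00]
pics/d2.png origin 270 185 scale 5
```

View pics/d1.png

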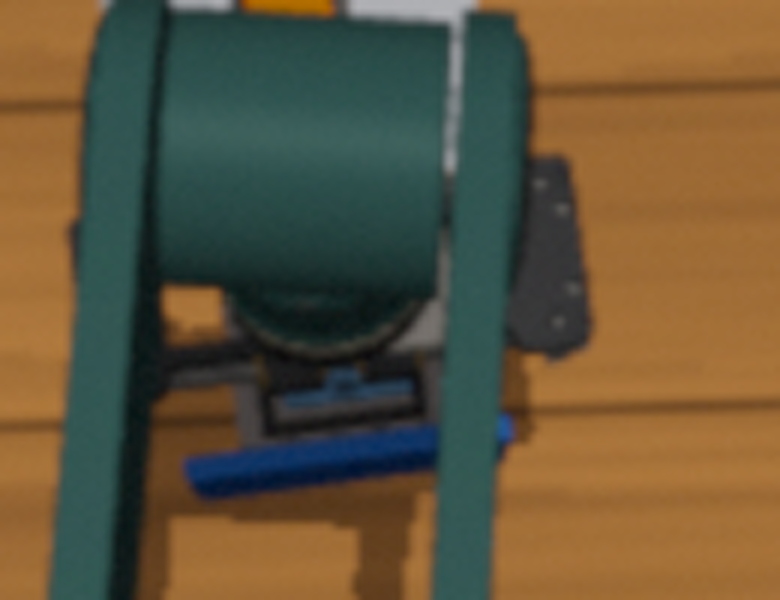

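View pics/d2.png

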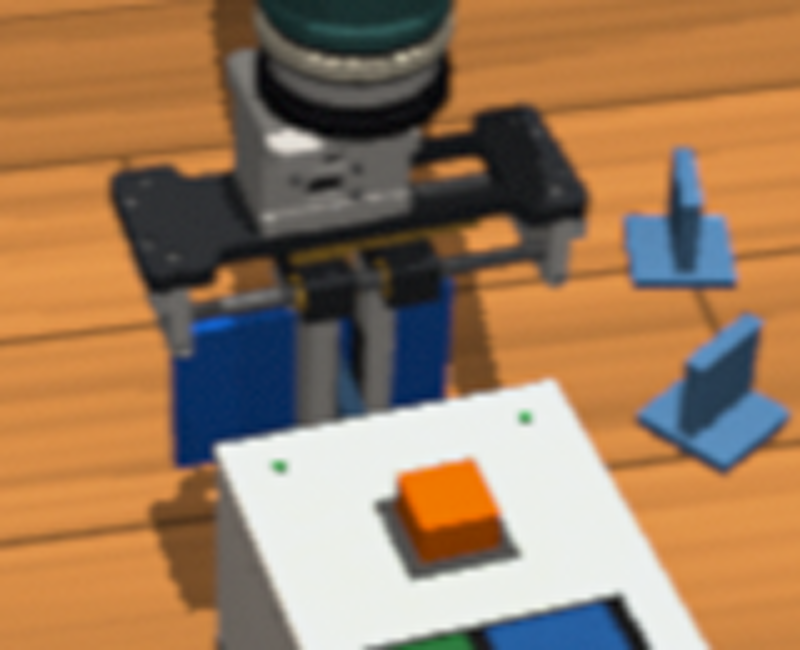

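The scene view shows the tile hanging between panel and scanner. The top view shows the tile's near edge at (345,390) inside the rim at (340,415). I'll overlay the models to check.

```bash
python3 - <<'E'
from h import *
C=cam('top'); o=(295,215); k=12
a=cv2.resize(C[0][215:265,295:350],None,fx=k,fy=k,interpolation=cv2.INTER_CUBIC); b=a.copy()
p=robot.get_obs()["tool_pos"]; print(p)
L=lambda im,B,x,y,col: cv2.polylines(im,[cv2.convexHull(((proj(C,place(B,x,y,.1))-o+.5)*k).astype(np.int32))],True,col)
sq=lambda s,z:np.array([[-s,-s,z],[s,-s,z],[s,s,z],[-s,s,z]])
L(b,sq(.0275,.026),.5442,.011,(0,255,0)); L(b,sq(.0335,.026),.5442,.011,(0,255,255))
L(b,sq(.025,p[2]-.0115),p[0]+.0018,p[1],(0,0,255));L(b,sq(.025,p[2]-.0035),p[0]+.0018,p[1],(255,0,255))
cv2.imwrite('pics/d3.png',cv2.resize(np.hstack([a,b]),None,fx=.6,fy=.6))
E
```

```text
[0.54227647 0.00963634 0.0508456 ]
```

View pics/d3.png

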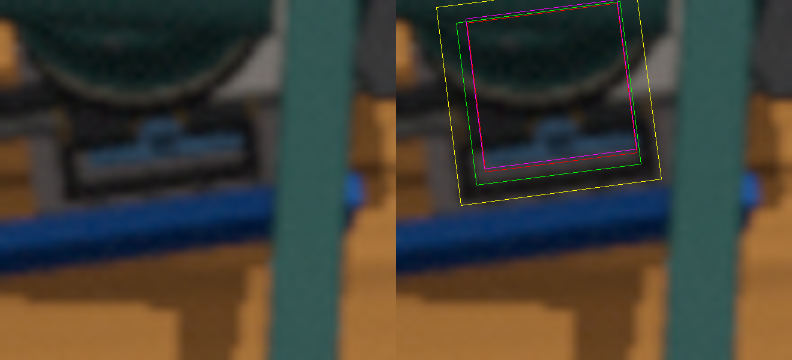

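```bash

python3 -m creep '[[1.2,3,0,0,0,0,250],[1.2,7,0,0,0,0,250],[1.2,10,0,0,0,0,250],[1.2,12,0,0,0,0,250],[1.2,14,0,0,0,0,250]]'
python3 -m creep '[[0,1.5,0,0,0,0,250],[0,2.5,0,0,0,0,250],[0,2.5,0,0,0,0,250]]'
python3 -m creep '[[0,1,0,0,0,0,250],[0,2,0,0,0,0,250],[0,2,0,0,0,0,250]]'
```

```text
time: 13.68
tool_pos: [0.542, 0.0108, 0.0363]
ee_rot: [-1.571, 0.0, 1.669]
wrist_force: [0.8, 0.5, -0.2]
width: 0.0099
time: 14.05
tool_pos: [0.5419, 0.0109, 0.0339]
ee_rot: [-1.571, 0.0, 1.669]
wrist_force: [-0.5, 0.3, -1.1]
width: 0.0101
time: 14.42
tool_pos: [0.5419, 0.0109, 0.0319]
ee_rot: [-1.571, 0.0, 1.669]
wrist_force: [-0.1, 0.8, -0.5]
width: 0.0099
```

```bash

python3 -m creep '[[0,0.5,0,0,0,0,250],[0,0.5,0,0,0,0,250]]'
python3 -m creep '[[0,0.5,0,0,0,0,250],[0,0.5,0,0,0,0,250]]'
```

```text
time: 14.68
tool_pos: [0.5419, 0.0109, 0.0315]
ee_rot: [-1.571, 0.0, 1.669]
wrist_force: [0.0, -0.1, -0.9]
width: 0.0102
time: 14.92
tool_pos: [0.542, 0.0108, 0.0314]
ee_rot: [-1.571, 0.0, 1.669]
wrist_force: [-1.1, 0.6, 2.0]
width: 0.0095
```

Floor contact came at TCP z = 0.0314, as expected, so I'm releasing.

```bash

python3 -m creep '[[0,0,0,0,0,0,225],[0,0,0,0,0,0,190],[0,0,0,0,0,0,150],[0,0,0,0,0,0,150],[0,0,0,0,0,0,150]]'
python3 -m creep '[[0,-5,0,0,0,0,150],[0,-25,0,0,0,0,150],[0,-70,0,0,0,0,150],[0,-120,0,0,0,0,150]]'
python3 -c "
from h import *
rem([0.45,0.3,0.15],1.671)"
```

```text
time: 15.55
tool_pos: [0.5419, 0.0109, 0.0309]
ee_rot: [-1.571, 0.0, 1.669]
wrist_force: [-0.2, 0.4, 0.9]
width: 0.0387
time: 16.05
tool_pos: [0.5413, 0.0109, 0.1518]
ee_rot: [-1.569, -0.0, 1.669]
wrist_force: [0.7, -0.1, 0.1]
width: 0.0386
t 16.05 pos [0.5413 0.0109 0.1518] yawx 1.6692 q [-0.08  0.09  1.48 -0.    1.58 -1.75] F [ 0.67 -0.1   0.06] w 0.0386
shift tool mm [296.7   1.9  62.5] turn ('y deg', np.float64(-0.1)) tilt [-0.0016  0.     -1.    ]
```

```bash

python3 -m creep '[[0,0,45,0,0,0,255],[0,0,90,0,0,0,255],[-4,0,115,0,0,0,255],[-4,0,115,0,0,0,255],[-4,0,115,0,0,0,255]]'
python3 -c "
from h import *
rem([0.441,0.001,0.05],1.671)
C=cam('top');cv2.imwrite('pics/e1.png',cv2.resize(C[0][120:320,210:450],None,fx=3,fy=3,interpolation=cv2.INTER_CUBIC))
for n in ('pocket','tray_face','blue_tile_mid'): print(n,[(np.round(d['point'],4),round(d['p'],2)) for d in robot.landmark_of(n,'top')])
C=cam('scene');crop(C,(350,230),160,130,5,'pics/e2.png')
for n in ('pocket','tray_face','blue_tile_mid'): print(n,[(np.round(d['point'],4),round(d['p'],2)) for d in robot.landmark_of(n,'scene')])
"
```

```text
time: 16.68
tool_pos: [0.4287, -0.0044, 0.1514]
ee_rot: [-1.572, 0.0, 1.669]
wrist_force: [1.0, 0.0, -0.8]
width: 0.0005
t 16.68 pos [ 0.4287 -0.0044  0.1514] yawx 1.6691 q [-0.14 -0.17  1.73  0.    1.58 -1.81] F [ 1.03  0.05 -0.8 ] w 0.0005
shift tool mm [  4.2 101.4 -12.6] turn ('y deg', np.float64(-0.11)) tilt [ 1.5e-03 -1.0e-04 -1.0e+00]
pocket [(array([0.5426, 0.0086, 0.0217]), 0.64)]
tray_face []
blue_tile_mid [(array([0.3821, 0.2084, 0.0229]), 0.89), (array([0.5418, 0.0147, 0.0424]), 0.8), (array([0.4993, 0.1905, 0.0268]), 0.74)]
pics/e2.png origin 270 165 scale 5
pocket []
tray_face [(array([0.4922, 0.004 , 0.0634]), 0.69)]
blue_tile_mid [(array([0.4964, 0.1925, 0.0244]), 0.86), (array([0.3845, 0.2103, 0.024 ]), 0.73), (array([0.5452, 0.0131, 0.0433]), 0.41)]
```

View pics/e1.png

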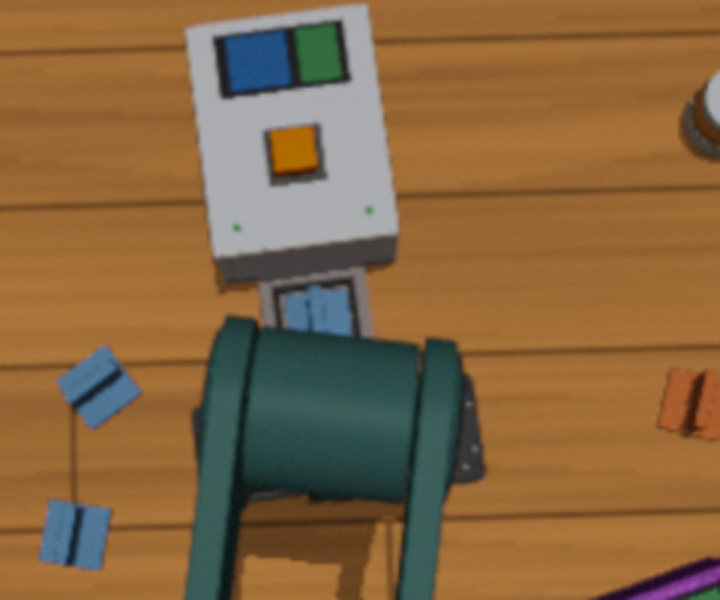

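View pics/e2.png

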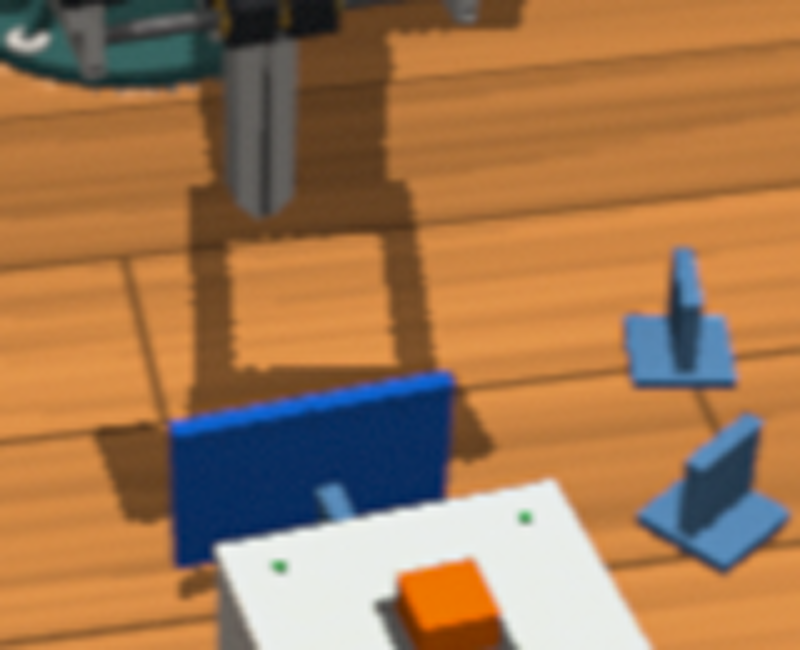

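The tile sits inside the rim (e1 at (318,310)), upright in front of the panel (e2 at (335,500)). I'll lower the shut fingers in front of the panel.

```bash

python3 -m creep '[[5,30,0,0,0,0,255],[5,70,0,0,0,0,255],[5,100,0,0,0,0,255],[5,102,0,0,0,0,255],[5,102,0,0,0,0,255]]'
python3 -m creep '[[0,0,0,0,0,0,255],[0,0,0,0,0,0,255],[0,0,0,0,0,0,255]]'
python3 -c "
from h import *
rem([0.4906,0.006,0.05],1.671)
C=cam('scene');crop(C,(350,230),160,130,5,'pics/f2.png')
"
```

```text
time: 17.7
tool_pos: [0.4282, 0.0005, 0.0499]
ee_rot: [-1.572, 0.0, 1.669]
wrist_force: [-0.1, -0.3, 0.4]
width: 0.0006
time: 18.08
tool_pos: [0.4279, 0.0005, 0.0497]
ee_rot: [-1.572, 0.0, 1.669]
wrist_force: [-0.5, 0.3, -0.1]
width: 0.0002
t 18.07 pos [0.4279 0.0005 0.0497] yawx 1.6692 q [-0.13 -0.1   1.88 -0.    1.37 -1.8 ] F [-0.52  0.26 -0.06] w 0.0002
shift tool mm [ -0.7  -0.3 -63. ] turn ('y deg', np.float64(-0.1)) tilt [ 1.4e-03 -3.0e-04 -1.0e+00]
pics/f2.png origin 270 165 scale 5
```

View pics/f2.png

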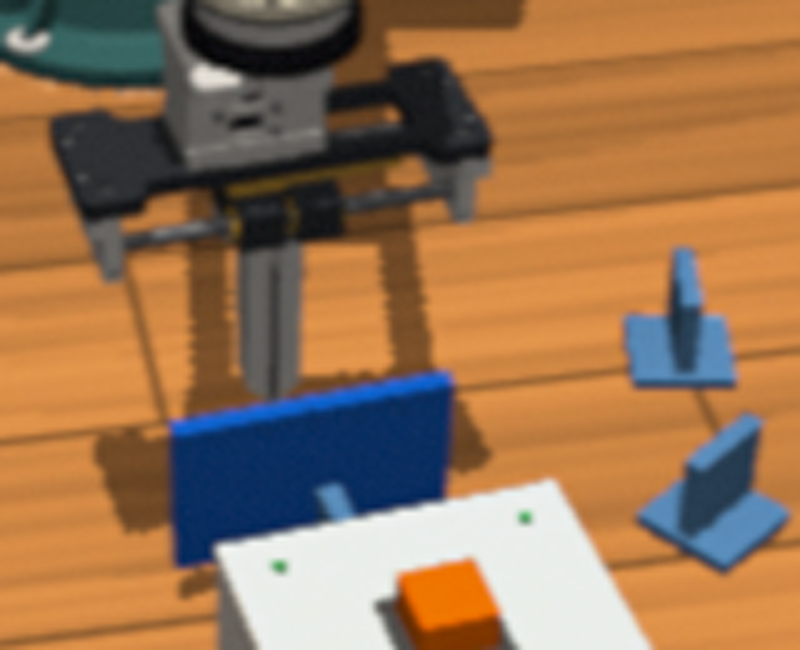

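```bash

python3 -m creep '[[0,0,-15,0,0,0,255],[0,0,-32,0,0,0,255],[0,0,-44,0,0,0,255],[0,0,-46,0,0,0,255],[0,0,-48,0,0,0,255]]'
python3 -m creep '[[0,0,-1.5,0,0,0,255],[0,0,-3,0,0,0,255],[0,0,-4.5,0,0,0,255],[0,0,-6,0,0,0,255]]'
python3 -m creep '[[0,0,-1.5,0,0,0,255],[0,0,-3,0,0,0,255],[0,0,-4.5,0,0,0,255],[0,0,-6,0,0,0,255]]'
```

```text
time: 18.75
tool_pos: [0.4751, 0.0053, 0.0487]
ee_rot: [-1.57, -0.0, 1.669]
wrist_force: [0.5, -0.7, -0.7]
width: 0.0007
time: 19.25
tool_pos: [0.4804, 0.0058, 0.049]
ee_rot: [-1.569, 0.0, 1.669]
wrist_force: [-2.8, -0.9, 1.8]
width: 0.0003
time: 19.75
tool_pos: [0.4871, 0.0065, 0.049]
ee_rot: [-1.571, 0.0, 1.669]
wrist_force: [-2.5, -0.2, 1.9]
width: 0.0003
```

```bash

python3 -m creep '[[0,0,-2,0,0,0,255],[0,0,-4,0,0,0,255],[0,0,-6,0,0,0,255],[0,0,-8,0,0,0,255],[0,0,-10,0,0,0,255]]'
python3 -m creep '[[0,0,-2,0,0,0,255],[0,0,-4,0,0,0,255],[0,0,-6,0,0,0,255],[0,0,-8,0,0,0,255],[0,0,-10,0,0,0,255]]'
python3 -m creep '[[0,0,-1.5,0,0,0,255],[0,0,-3,0,0,0,255],[0,0,-4.5,0,0,0,255],[0,0,-6,0,0,0,255],[0,0,-7.5,0,0,0,255]]'
python3 -c "
from h import *
rem([0.53,0.01,0.05],1.671)
for n in ('top','scene'):
  C=cam(n);crop(C,(330,220) if n=='top' else (350,250),160,130,5,'pics/g_%s.png'%n)
"
```

```text
time: 20.38
tool_pos: [0.4971, 0.0075, 0.0489]
ee_rot: [-1.571, -0.0, 1.669]
wrist_force: [-2.6, 0.1, 2.8]
width: 0.0002
time: 21.0
tool_pos: [0.5071, 0.0085, 0.0489]
ee_rot: [-1.571, -0.0, 1.669]
wrist_force: [-3.5, 1.3, 2.8]
width: 0.0005
time: 21.62
tool_pos: [0.5145, 0.0093, 0.0489]
ee_rot: [-1.571, -0.0, 1.669]
wrist_force: [-3.3, 1.5, 2.3]
width: 0.0005
t 21.62 pos [0.5145 0.0093 0.0489] yawx 1.6693 q [-0.09  0.09  1.68  0.    1.37 -1.76] F [-3.32  1.47  2.32] w 0.0005
shift tool mm [ -0.8  -1.1 -15.5] turn ('y deg', np.float64(-0.1)) tilt [-2.e-04  1.e-04 -1.e+00]
pics/g_top.png origin 250 155 scale 5
pics/g_scene.png origin 270 185 scale 5
```

View pics/g_scene.png

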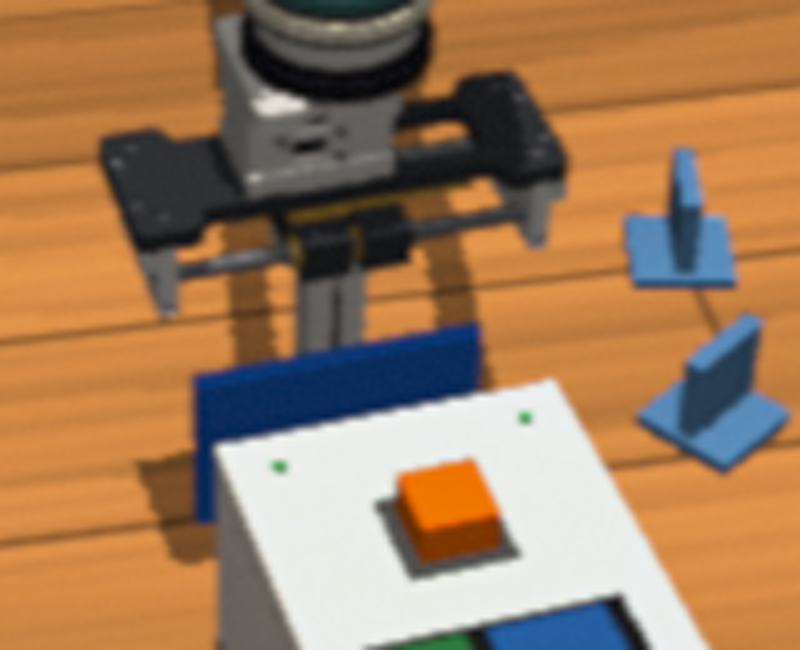

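The tray slides smoothly at ~3 N with about 55 mm still out. The half-catch ride comes next, in 1 mm rows.

```bash

for i in 1 ; do python3 -m creep '[[0,0,-1,0,0,0,255],[0,0,-2,0,0,0,255],[0,0,-3,0,0,0,255],[0,0,-4,0,0,0,255]]' | egrep 'pos|force'; done
python3 -m creep '[[0,0,-1,0,0,0,255],[0,0,-2,0,0,0,255],[0,0,-3,0,0,0,255]]'| egrep 'pos|force'
python3 -m creep '[[0,0,-1,0,0,0,255],[0,0,-2,0,0,0,255],[0,0,-3,0,0,0,255]]'| egrep 'pos|force'
```

```text
tool_pos: [0.518, 0.0095, 0.0489]
wrist_force: [-5.1, 1.2, 3.4]
tool_pos: [0.5205, 0.0098, 0.0489]
wrist_force: [-6.4, 1.4, 3.8]
tool_pos: [0.5232, 0.0101, 0.0489]
wrist_force: [-6.4, 1.4, 5.2]
```

```bash

python3 -m creep '[[0,0,-1,0,0,0,255],[0,0,-2,0,0,0,255],[0,0,-3,0,0,0,255]]'| egrep 'pos|force'
```

```text
tool_pos: [0.5259, 0.0104, 0.0489]
wrist_force: [-8.1, 2.2, 5.2]
```

```bash

python3 -m creep '[[0.2,-0.3,-1,0,0,0,255],[0.4,-0.6,-2,0,0,0,255]]'| egrep 'pos|force'
python3 -m creep '[[0.1,-0.3,-1,0,0,0,255],[0.2,-0.6,-2,0,0,0,255]]'| egrep 'pos|force'
```

```text
tool_pos: [0.5273, 0.0105, 0.0489]
wrist_force: [-7.5, -0.3, 2.9]
tool_pos: [0.5295, 0.0107, 0.049]
wrist_force: [-6.0, -1.2, -0.7]
```

```bash

python3 -m creep '[[0,0,-1,0,0,0,255],[0,0,-2,0,0,0,255]]'| egrep 'pos|force'
python3 -m creep '[[0,0,-1,0,0,0,255],[0,0,-2,0,0,0,255]]'| egrep 'pos|force'
```

```text
tool_pos: [0.5325, 0.0111, 0.049]
wrist_force: [-3.9, -0.7, -3.3]
tool_pos: [0.5347, 0.0114, 0.0493]
wrist_force: [-3.9, -0.4, -2.9]
```

The half-catch clicked at x ≈ 0.532 (force dropped to ~4 N). The home click is expected somewhere in x ≈ 0.553–0.567.

```bash

python3 -m creep '[[0,0.3,-1,0,0,0,255],[0,0.6,-2,0,0,0,255],[0,0.6,-3,0,0,0,255]]'| egrep 'pos|force'
python3 -m creep '[[0,0,-1,0,0,0,255],[0,0,-2,0,0,0,255],[0,0,-3,0,0,0,255]]'| egrep 'pos|force'
```

```text
tool_pos: [0.5383, 0.0119, 0.0495]
wrist_force: [-3.9, -0.9, -3.1]
tool_pos: [0.5414, 0.0123, 0.0496]
wrist_force: [-4.8, -1.6, -3.0]
```

```bash

python3 -m creep '[[0,0,-1,0,0,0,255],[0,0,-2,0,0,0,255],[0,0,-3,0,0,0,255]]'| egrep 'pos|force'
python3 -m creep '[[0,0,-1,0,0,0,255],[0,0,-2,0,0,0,255]]'| egrep 'pos|force'
```

```text
tool_pos: [0.5443, 0.0126, 0.0496]
wrist_force: [-5.5, -2.5, -1.2]
tool_pos: [0.5456, 0.0128, 0.0496]
wrist_force: [-6.8, -2.4, -0.7]
```

```bash

python3 -m creep '[[-0.1,0,-1,0,0,0,255],[-0.2,0,-2,0,0,0,255]]'| egrep 'pos|force'
python3 -m creep '[[-0.1,0,-1,0,0,0,255],[-0.2,0,-2,0,0,0,255]]'| egrep 'pos|force'
```

```text
tool_pos: [0.5473, 0.013, 0.0496]
wrist_force: [-7.1, -1.8, -1.1]
tool_pos: [0.5492, 0.0132, 0.0496]
wrist_force: [-7.7, -1.0, -0.6]
```

```bash

python3 -m creep '[[0,0,-1,0,0,0,255],[0,0,-2,0,0,0,255]]'| egrep 'pos|force'
```

```text
tool_pos: [0.551, 0.0133, 0.0496]
wrist_force: [-7.8, -1.5, 0.9]
```

```bash

python3 -m creep '[[0,0,-0.7,0,0,0,255],[0,0,-1.4,0,0,0,255]]'| egrep 'pos|force'
python3 -m creep '[[0,0,-0.7,0,0,0,255]]'| egrep 'pos|force'
```

```text
tool_pos: [0.5522, 0.0135, 0.0496]
wrist_force: [-8.3, -1.5, 0.7]
tool_pos: [0.5528, 0.0135, 0.0496]
wrist_force: [-9.0, -1.1, 0.6]
```

```bash

python3 -m creep '[[0,0,-0.7,0,0,0,255]]'| egrep 'pos|force'
python3 -c "
from h import *
C=cam('scene');crop(C,(350,250),160,130,5,'pics/h1.png')"
```

```text
tool_pos: [0.5535, 0.0136, 0.0496]
wrist_force: [-9.3, -1.4, -0.1]
pics/h1.png origin 270 185 scale 5
```

View pics/h1.png

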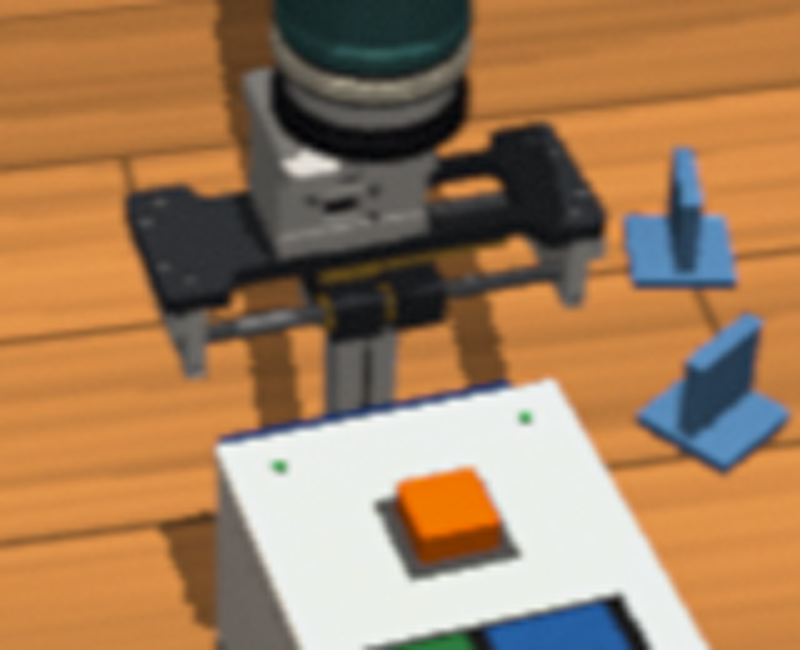

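The key top has dipped a few pixels (back edge at crop row ~475, was ~468), so the tray is still riding the home catch. Continuing in small steps.

```bash

python3 -m creep '[[0,0,-0.7,0,0,0,255]]'| egrep 'pos|force'
python3 -m creep '[[0,0,-0.6,0,0,0,255]]'| egrep 'pos|force'
```

```text
tool_pos: [0.5541, 0.0137, 0.0496]
wrist_force: [-9.2, -0.5, 0.2]
tool_pos: [0.5547, 0.0138, 0.0496]
wrist_force: [-9.1, -1.2, 0.7]
```

```bash

python3 -m creep '[[0,0,-0.6,0,0,0,255]]'| egrep 'pos|force'
```

```text
tool_pos: [0.556, 0.0139, 0.0496]
wrist_force: [-7.1, -0.6, -0.4]
```

```bash

python3 -m creep '[[0,0,-0.6,0,0,0,255]]'| egrep 'pos|force'
```

```text
tool_pos: [0.5568, 0.014, 0.0496]
wrist_force: [-6.9, -1.3, -1.6]
```

```bash

python3 -m creep '[[0,0,-0.6,0,0,0,255]]'| egrep 'pos|force'
python3 -c "
from h import *
C=cam('scene');crop(C,(360,280),50,50,12,'pics/h2.png')
a=cv2.imread('pics/g_scene.png'); b=cv2.imread('pics/h1.png'); 
s=lambda i:cv2.resize(i[225:475,325:575],(390,390),interpolation=cv2.INTER_CUBIC)
c=cv2.resize(C[0][185+45:185+95,270+65:270+115],(390,390),interpolation=cv2.INTER_CUBIC)
a=cv2.resize(a[225:475,325:575],(390,390));b=cv2.resize(b[225:475,325:575],(390,390))
cv2.imwrite('pics/h3.png',cv2.resize(np.hstack([a,b,c]),None,fx=.68,fy=.68))"
```

```text
tool_pos: [0.5574, 0.014, 0.0496]
wrist_force: [-5.9, -2.2, -1.2]
pics/h2.png origin 335 255 scale 12
```

View pics/h3.png

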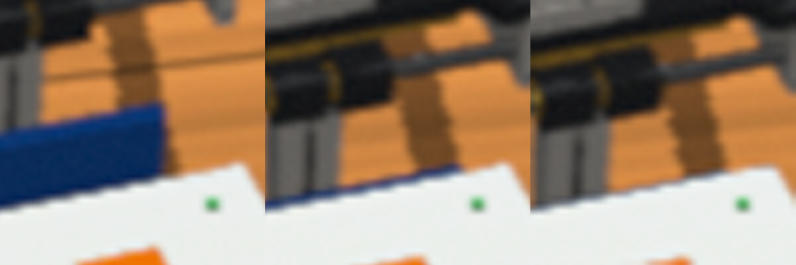

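The key is still down (edge at row 258 against 250 when up), so it has not clicked yet. Continuing.

```bash

python3 -m creep '[[0,0,-0.6,0,0,0,255]]'| egrep 'pos|force'
cat > key.py <<'E'
from h import *
C=cam('scene'); h=cv2.cvtColor(C[0],cv2.COLOR_BGR2HSV)[265:310,335:385]
m=(h[...,0]>3)&(h[...,0]<20)&(h[...,1]>150)&(h[...,2]>90)
ys,xs=np.nonzero(m); print("key orange px",m.sum(),"row",ys.mean()+265)
E
python3 key.py
for f in scene0 ; do python3 - <<'E'
import cv2,numpy as np
h=cv2.cvtColor(cv2.imread('pics/scene0.png'),cv2.COLOR_BGR2HSV)[265:310,335:385]
m=(h[...,0]>3)&(h[...,0]<20)&(h[...,1]>150)&(h[...,2]>90); ys,xs=np.nonzero(m); print("up ref",m.sum(),ys.mean()+265)
E
done
```

```text
tool_pos: [0.5587, 0.0142, 0.0496]
wrist_force: [-3.0, -0.1, -1.9]
key orange px 308 row 287.12987012987014
up ref 313 286.88817891373805
```

```bash

python3 -m creep '[[0,0,-0.6,0,0,0,255]]'| egrep 'pos|force'; python3 key.py
```

```text
tool_pos: [0.5593, 0.0142, 0.0497]
wrist_force: [-5.2, 0.3, -1.7]
key orange px 316 row 286.6613924050633
```

```bash

python3 -m creep '[[0,0,-0.6,0,0,0,255]]'| egrep 'pos|force'; python3 key.py
```

```text
tool_pos: [0.5599, 0.0142, 0.0497]
wrist_force: [-5.1, 0.9, -1.9]
key orange px 316 row 286.6613924050633
```

Force dropped to 3 N and the key is back at its up row (286.7). I'll back off slowly to see whether the tray holds.

```bash

python3 -m creep '[[0,0,1,0,0,0,255],[0,0,2,0,0,0,255]]'| egrep 'pos|force'
python3 -m creep '[[0,0,1,0,0,0,255],[0,0,2,0,0,0,255],[0,0,3,0,0,0,255]]'| egrep 'pos|force'
python3 key.py
```

```text
tool_pos: [0.5587, 0.0138, 0.0499]
wrist_force: [-2.4, 1.1, -1.9]
tool_pos: [0.5562, 0.0131, 0.0505]
wrist_force: [1.1, -0.2, 0.5]
key orange px 319 row 286.6896551724138
```

Contact is lost at x = 0.556 with no force following, so the tray is held. I'll retreat and check.

```bash

python3 -m creep '[[0,0,10,0,0,0,255],[0,0,40,0,0,0,255],[0,0,70,0,0,0,255],[0,-30,100,0,0,0,255],[0,-80,120,0,0,0,255]]'| egrep 'time|pos|force'
python3 -m creep '[[40,-10,20,0,0,0,255],[90,-30,40,0,0,0,255],[140,-50,60,0,0,0,255],[190,-60,80,0,0,0,255],[240,-60,90,0,0,0,255]]'| egrep 'time|pos|force'
python3 -m creep '[[0,0,0,0,0,0,255],[0,0,0,0,0,0,255]]'| egrep 'time|pos|force'
python3 key.py
python3 - <<'E'
from h import *
C=cam('top');cv2.imwrite('pics/z1.png',cv2.resize(C[0][110:260,220:420],None,fx=4,fy=4,interpolation=cv2.INTER_CUBIC))
for n in ('pocket','tray_face','blue_tile_mid','key_top','plain_tile_mid','jar','bowl','scanner'): print(n,[(np.round(d['point'],4),round(d['p'],2)) for d in robot.landmark_of(n,'top')])
C=cam('scene');crop(C,(350,270),160,130,5,'pics/z2.png')
for n in ('tray_face','blue_tile_mid','key_top','plain_tile_mid','jar','bowl'): print(n,[(np.round(d['point'],4),round(d['p'],2)) for d in robot.landmark_of(n,'scene')])
E
```

```text
time: 29.52
tool_pos: [0.4322, 0.0017, 0.1282]
wrist_force: [0.7, 0.4, 1.2]
time: 30.15
tool_pos: [0.3216, 0.2329, 0.1911]
wrist_force: [1.3, -0.6, 1.2]
time: 30.4
tool_pos: [0.3222, 0.231, 0.1893]
wrist_force: [0.3, 0.4, 0.6]
key orange px 352 row 284.57670454545456
pocket [(array([0.6214, 0.0178, 0.019 ]), 0.88), (array([ 0.7028, -0.3228, -0.0037]), 0.61)]
tray_face [(array([0.5686, 0.0122, 0.059 ]), 0.66)]
blue_tile_mid [(array([0.6216, 0.0204, 0.0448]), 0.65), (array([0.4947, 0.1902, 0.0252]), 0.64), (array([0.3804, 0.2107, 0.0249]), 0.62)]
key_top [(array([ 0.2212, -0.2654,  0.1326]), 0.55)]
plain_tile_mid [(array([ 0.475 , -0.2932,  0.0256]), 0.94), (array([ 7.055e-01, -3.278e-01, -4.000e-04]), 0.19)]
jar [(array([ 0.7009, -0.3235, -0.0031]), 0.93)]
bowl [(array([ 0.6745,  0.324 , -0.0022]), 0.87)]
scanner [(array([ 0.2393, -0.2583,  0.0029]), 0.8), (array([ 0.6755,  0.0304, -0.0011]), 0.63)]
pics/z2.png origin 270 205 scale 5
tray_face []
blue_tile_mid [(array([0.3849, 0.2108, 0.021 ]), 0.91), (array([0.4935, 0.1903, 0.0222]), 0.66)]
key_top [(array([0.6554, 0.0276, 0.1334]), 0.74)]
plain_tile_mid [(array([ 0.4743, -0.2858,  0.0252]), 0.87)]
jar [(array([ 0.6999, -0.3248, -0.0018]), 0.58)]
bowl []
```

View pics/z1.png

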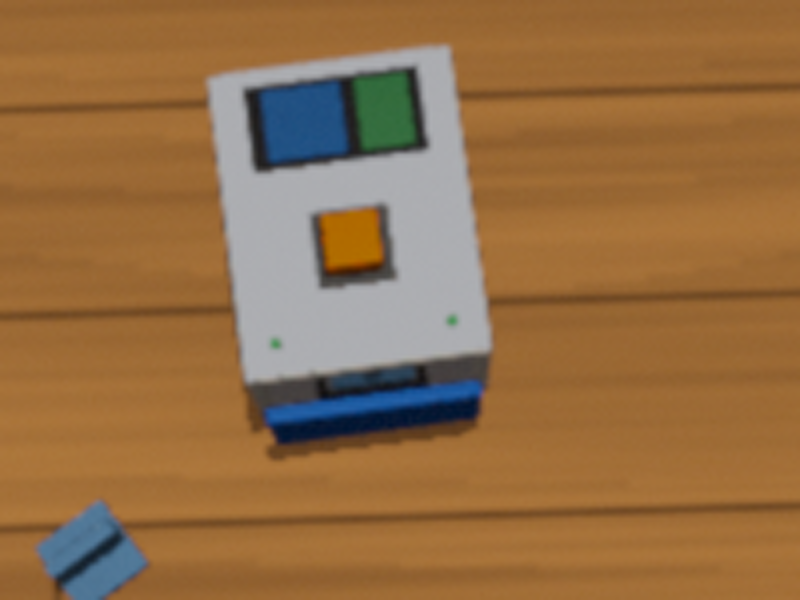

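View pics/z2.png

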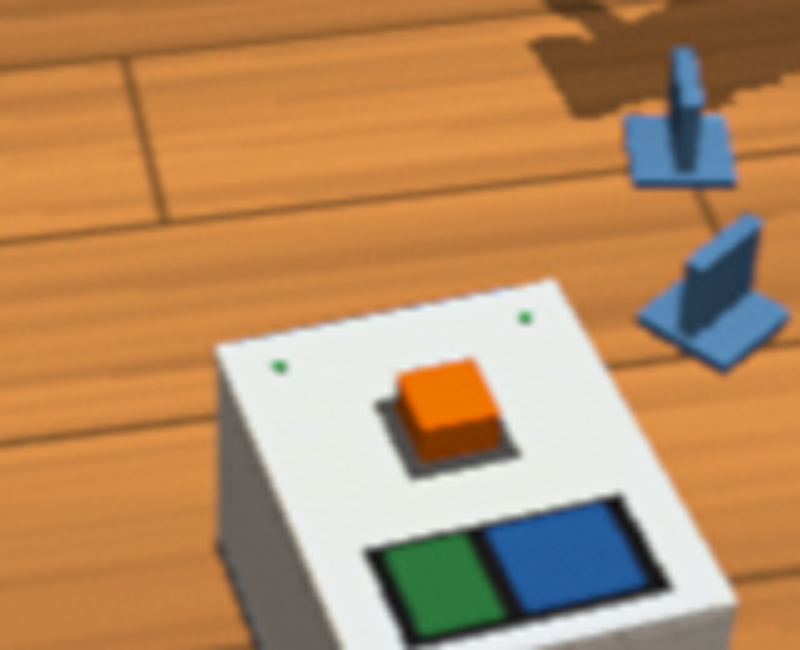

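```bash
python3 - <<'E'
from h import *
C=cam('scene'); cv2.imwrite('pics/zfull.png',C[0])
a=cv2.imread('pics/scene0.png'); s=lambda i:cv2.resize(i[260:315,330:390],(390,358),interpolation=cv2.INTER_CUBIC)
cv2.imwrite('pics/kc.png',np.hstack([s(a),s(C[0])]))
for i in(a,C[0]):
    h=cv2.cvtColor(i,cv2.COLOR_BGR2HSV)[265:310,335:385]
    for v in(60,90,180): 
        m=(h[...,0]>3)&(h[...,0]<20)&(h[...,1]>150)&(h[...,2]>v); ys,xs=np.nonzero(m); print(v,m.sum(),ys.mean()+265,ys.min()+265,ys.max()+265,xs.mean())
E
```

```text
60 314 286.88535031847135 277 296 24.197452229299362
90 313 286.88817891373805 277 296 24.230031948881788
180 185 283.6378378378378 277 290 24.10810810810811
60 353 284.60056657223794 265 296 22.186968838526912
90 353 284.60056657223794 265 296 22.186968838526912
180 224 280.60267857142856 265 290 20.955357142857142
```

View pics/kc.png

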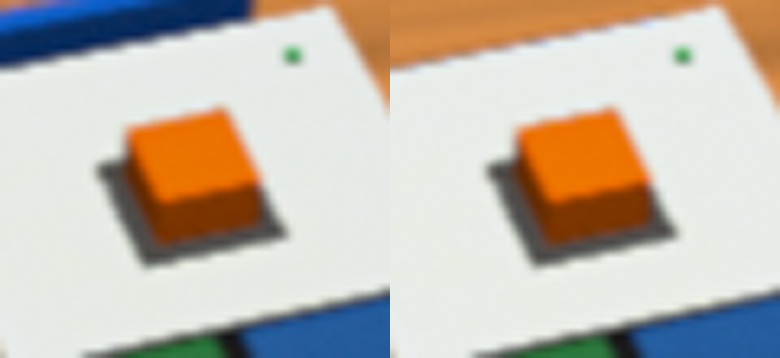

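The key looks identical to its starting "up" state; the row-mean jump came from wood pixels that got into the region I measured. The panel is about 14 mm out, the tile is in the pocket, and the arm is clear. Handing in.

```bash
python3 - <<'E'
from h import *
rem([.3,.2,.2],1.67)
C=cam('top'); print([np.round(d['point'],4) for n in('tray_face','pocket','blue_tile_mid') for d in robot.landmark_of(n,'top')[:1]])
print(robot.close_job())
E
```

```text
t 31.3 pos [0.3224 0.2316 0.1895] yawx 1.6694 q [ 0.48 -0.26  1.72 -0.    1.68 -1.19] F [-0.86  0.59  0.07] w 0.0003
shift tool mm [-29.3 -10.5  25.4] turn ('y deg', np.float64(-0.03)) tilt [ 0.e+00 -1.e-04 -1.e+00]
[array([0.5729, 0.0115, 0.0586]), array([0.6214, 0.0197, 0.023 ]), array([0.3783, 0.2125, 0.0243])]
the job is handed in; nothing more can be done
None
```

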